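# Turn the basting brush over in its crock

## Task

The washed basting brush has been left standing bristles-down in the stoneware crock. Take it right out, turn it end for end and put it back into the same crock handle-down, so that the bristles stand up in the air to dry; you can lay it on the notched wooden rest to change your grip. Leave the crock standing where it is and do not knock over the spice jar or the enamel mug.

Things in the scene. Friction and masses are not known exactly. Their poses are not given: they have to be found in the camera images.
- brush: Round basting brush, loose, 0.06 kg, 200 mm long. Its z axis runs from handle to bristles; origin where bristles meet the ferrule. Rigid bristle head z 0 to 44 mm, up to 27 mm across; steel ferrule z -30 to 0 and wooden handle below it both 18 across, domed handle end at z -156. Balances near z -66. Starts bristles-down in the crock, leaning on the rim about 0.35 rad in any direction.
- brush_tip (a point): Centre of the bristles' free end (brush z = +44 mm).
- brush_handle_end (a point): Centre of the handle's free end (brush z = -156 mm).
- crock: Plain reddish-brown stoneware utensil crock, upright, loose, about 0.9 kg, 120 mm tall, 78 mm in diameter (82 at the lip), round bore 66 mm wide, inner floor 6 mm above its underside. Origin at the centre of its underside, z up.
- crock_mouth (a point): Centre of the crock's mouth, at rim height, 120 mm above its underside.
- rest: Light wooden rest, fixed; origin under its centre, z up. Base 74 (x) by 78 (y) by 12 mm. Two uprights 8 mm thick at y -19 and +19, 60 wide in x, each with an open notch 20 to 28 wide at its floor, 40 at the ear tops, 66 mm up. A brush lies along y, either way round, balance point between the uprights, handle on the notch floors 44 mm up, axis 53 mm up.
- rest_top (a point): Midway between the two notches, at the height of the notch floors (44 mm above the table).
- spice_jar: Bystander: spice jar with a red cap, loose, 45 mm in diameter, 106 mm tall, standing on the right of the work. Origin at the centre of its underside, z up.
- enamel_mug: Bystander: dark enamel mug with a handle, loose, 88 x 112 mm, 80 mm tall, standing at the back right. Origin at the centre of its underside, z up.
Things that resemble listed ones, but are neither listed nor needed, are in the scene too. Several things look just like the crock: the one meant starts farthest from the robot's base.

How it is judged:
By the outcome, as a careful person would: the job done as asked, in the order asked, and still so for the second after the job is handed in, with the robot touching nothing.
It also fails if it takes over 72 s, if anything falls off the work surface, if the arm or the gripper's body presses on something with over 40 N, if the wrist force passes 120 N, or if a joint passes its speed limit or range.

## Robot

A 6-joint arm with a two-finger parallel gripper is mounted at the origin on the work surface; the furniture and walls round the work are solid. World frame = base frame: x ahead of the robot, y to its left, z up, the work surface at z = 0. Lengths are in m, angles in rad, forces in N, time in s.
With the tool pointing down it reaches from about 0.325 to 0.75 m from the base axis. Payload 7.6 kg.
Tool frame: the origin (TCP) lies at the very end of the fingers, on their centre line; the grasp point (between the pads) lies bot.tcp_to_grasp behind it (bot.tcp_to_grasp is the distance from the TCP to the grasp point, in m); x points along the fingers, z is the direction in which the jaws open and shut, and the axes are right-handed (so a half turn about x gives the same grasp; the last joint's range is limited). The gripper opens to 85 mm and grips with 20 to 120 N. Pads are 22 mm wide; open, the fingers measure 114 mm over their backs; the gripper's body (76 mm by 85 mm) begins 54 mm behind the grasp point. The pads swing forward as they close: fully open they stand 13 mm farther back than shut.
Start: joints at [-1.39, 0.052, 1.401, -0, 1.689, -0.07], TCP at [0.13, -0.509, 0.231] pointing down, gripper open.
Joint ranges: [-2.9, 2.9], [-0.91, 2.17], [0.12, 2.37], [-1.06, 4.2], [0.26, 2.73], [-2.93, 2.93]. Speed limits (rad/s): [2.57, 2.57, 3.01, 3.14, 3.14, 3.14].

## Interface

Orientations are given as [roll, pitch, yaw] about the fixed x, y, z axes, in that order (R = Rz(yaw) Ry(pitch) Rx(roll)).
In Python, from rig import monitor, viewer, ticket, nets, bot gives the robot as it stands. The module is installed in compiled form; this text tells all that it offers.
- The arm moves only by the tool apply_moves, never from a script. Its argument "commands" is a list of rows, each an object of numbers: "claw": the closure, from 0 (fully open) to 1 (shut); "tx", "ty", "tz": the shift along the tool's x, y, z in cm; "rx", "ry", "rz": the turn, a rotation vector about the tool's x, y, z in rad. In form: [{"claw": .., "tx": .., "ty": .., "tz": .., "rx": .., "ry": .., "rz": ..}, ...]. A call has exactly 8 rows; each row shifts and turns the commanded pose from where the row before left it, along the tool's axes as they then stand; what a row does not reach is not made up. A row lasts 1/8 s, in which the tool goes at most 62.5 mm and 10.7 degrees, less where a joint would pass 70% of its speed; a pose out of reach is approached as far as the arm can. A call with a gripper value outside its range is refused whole. The fingers move at their own pace and stop on an object; the grip force is fixed at half the most. Time passes only in rows, so rows that do not move let the fingers close, or fill a call up. It gives the time, the measured TCP pose, the force and the opening at its end, in the units of the state.
- monitor.read_state(): the state, without advancing time (a new reading comes with each control period).
- viewer.snapshot(name): name is "side" or "top" or "wrist"; returns (picture, depth): 384x512x3 uint8, red, green, blue; 384x512 float32, m along the optical axis (not along the pixel's ray), 0 where there is no reading.
- viewer.get_calibration(name): a dict with "fx", "fy", "cx", "cy" (pixels), "eye" and "rotation" of the camera in the world; the wrist camera has in their place "mount" (4x4, takes a point from camera to tool coordinates, whose origin is the TCP and whose axes are the tool frame's). Camera axes: x right, y down, z forward; pixel columns grow to the right and rows downward; lengths in m; the calibration is good to about 2 mm. A picture is of the moment at which its call begins: read the wrist's pose just before it. get_calibration takes no time and is no camera call.
- ticket.sign_off(): hands the job in, once; it reports no verdict.
Trained networks look in the newest picture that a camera, given by its name, has taken for a name from the list of things; names that differ only in an ending like _2 or _b are one class to them, and where a whole thing is asked for, a point or a joint stands for the part that bears it (a point fixed in the world has none). Each returns a list of dicts, best first, with "confidence" (0 to 1); they miss things now and then, are a little off and sometimes report something else, mostly with a low value. They report only what shows in the picture. A call takes as long as a camera call. They do not tell look-alikes from the thing itself.
- nets.look_for(camera, thing): "point" ([x, y, z] in m, in world coordinates, good to about 4 mm: the middle of the surface that is visible of it).
- nets.trace(camera, thing): "mask" (384x512 bool, what is visible of it).
The state is a dict: "time_s": time; "joint_positions": joint angles; "qvel": joint speeds; "joint_torque": joint torques, N m; "tool_pos": TCP position; "tool_rot": TCP orientation; "ft_force": force on the tool from outside, world axes, zero at the start; "ft_torque": the same for the moment, N m; "gripper_width": finger opening in m.
Only numpy, scipy, OpenCV 4.12 (cv2) and the standard library are available. Lean on these libraries where they do the work, as an engineer would, in place of code of your own. Each camera call takes 0.05 s, during which the arm holds its last target.

## Working session

There is one attempt and no reset: what is moved stays moved. The work goes in short steps, Python scripts to look and compute and a tool call to move; the robot and the scene stay as the last step left them, time stands still between calls to the robot, and variables do not carry over. Pictures are saved under pics/ and viewed, and the job is handed in when it is done.

Besides the shell and the picture viewer there is one more tool, called after "Request:" as name(argument=value, ...), one argument or row to a line, values as JSON. apply_moves: Moves the arm, as the interface text tells. Its arguments: {"type":"object","properties":{"commands":{"type":"array","items":{"type":"object","properties":{"claw":{"type":"number"},"tx":{"type":"number"},"ty":{"type":"number"},"tz":{"type":"number"},"rx":{"type":"number"},"ry":{"type":"number"},"rz":{"type":"number"}}}}},"required":["commands"]}

```bash
mkdir -p pics; python3 - <<'E'
from rig import monitor, viewer, bot
import cv2,numpy as np
s=monitor.read_state(); print(s, bot.tcp_to_grasp)
for n in ("side","top"):
    p,d=viewer.snapshot(n); c=viewer.get_calibration(n); print(n,c)
    cv2.imwrite(f"pics/{n}0.png",cv2.cvtColor(p,cv2.COLOR_RGB2BGR)); np.savez(f"{n}0.npz",p=p,d=d)
print(viewer.get_calibration("wrist"))
E
```

```text
{'time_s': 0.0, 'joint_positions': array([-1.39026511e+00,  5.28474046e-02,  1.40172051e+00, -3.02195462e-06,
        1.68860889e+00, -7.03109403e-02]), 'qvel': array([-0.00074179, -0.00115761,  0.0008865 , -0.00157203, -0.00090694,
       -0.00058271]), 'joint_torque': array([ 4.50601810e-04, -3.81661427e+01, -3.60187805e+01, -4.51291919e-05,
        6.15926474e-03,  5.54064016e-06]), 'tool_pos': array([ 0.13027706, -0.50826841,  0.23046899]), 'tool_rot': array([3.07317647, 1.56921218, 1.75322194]), 'ft_force': array([-0.9641195 , -0.00690407,  0.06215285]), 'ft_torque': array([-0.02897614,  0.00861352, -0.02243952]), 'gripper_width': 0.08557417078015538} 0.0187
side {'fx': 424.77841338593083, 'fy': 424.77841338593083, 'cx': 248.08728054628756, 'cy': 187.23015306659906, 'eye': array([ 0.15321936, -1.07873822,  0.77302219]), 'rotation': array([-2.16711745,  0.01155111, -0.37180863])}
top {'fx': 401.2758193556396, 'fy': 401.2758193556396, 'cx': 253.55199954657223, 'cy': 196.26646475125162, 'eye': array([ 0.33294186, -0.23930818,  1.17634773]), 'rotation': array([-2.99615056, -0.00467324, -1.54744864])}
{'fx': 280.82229008184476, 'fy': 280.82229008184476, 'cx': 255.55087223296155, 'cy': 190.22319638783964, 'mount': array([[ 1.03963145e-03, -3.12775503e-01,  9.49826513e-01,
        -1.42942803e-01],
       [-1.20680357e-04, -9.49827058e-01, -3.12775551e-01,
         8.04464734e-02],
       [ 9.99999452e-01,  2.10545897e-04, -1.02521594e-03,
         7.00501475e-04],
       [ 0.00000000e+00,  0.00000000e+00,  0.00000000e+00,
         1.00000000e+00]])}
```

View pics/side0.png

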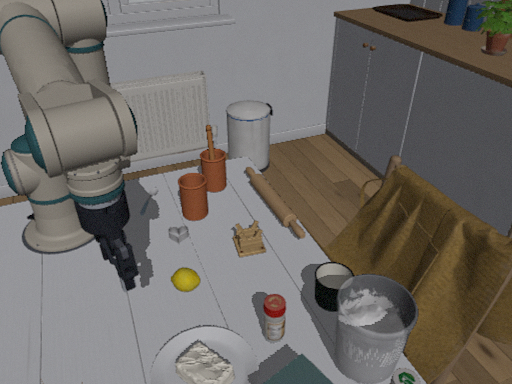

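View pics/top0.png

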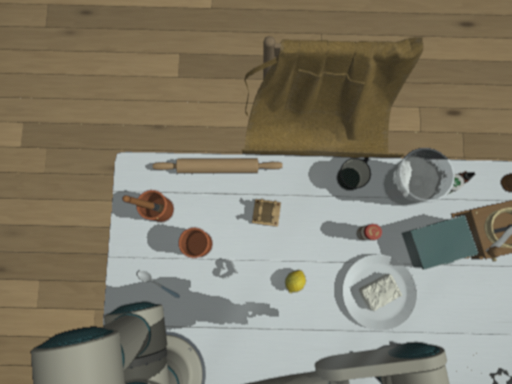

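The side view shows the two crocks: one with the brush at (213,165), one empty at (194,197). From the top, they are at (155,206) with the brush and (196,242) empty. I'll measure both now.

```bash
cat > h.py <<'E'
import numpy as np,cv2
from scipy.spatial.transform import Rotation as Rn
from rig import monitor, viewer, nets, bot
def R(rpy): return Rn.from_euler('xyz',rpy).as_matrix()
def cam(n,s=None):
    c=viewer.get_calibration(n)
    if n=='wrist':
        T=np.eye(4);T[:3,:3]=R(s['tool_rot']);T[:3,3]=s['tool_pos'];M=T@c['mount'];return c,M[:3,:3],M[:3,3]
    return c,R(c['rotation']),np.array(c['eye'])
def cloud(n,d,s=None):
    c,Rm,e=cam(n,s); v,u=np.mgrid[:384,:512]
    P=np.stack([(u-c['cx'])/c['fx']*d,(v-c['cy'])/c['fy']*d,d],-1)
    W=P@Rm.T+e; W[d==0]=np.nan; return W
def shot(n,name):
    s=monitor.read_state(); p,d=viewer.snapshot(n)
    cv2.imwrite(f"pics/{name}.png",cv2.cvtColor(p,cv2.COLOR_RGB2BGR)); np.savez(f"{name}.npz",p=p,d=d)
    return p,cloud(n,d,s),s
def crop(p,name,u0,u1,v0,v1,k):
    cv2.imwrite(f"pics/{name}.png",cv2.resize(cv2.cvtColor(p[v0:v1,u0:u1],cv2.COLOR_RGB2BGR),None,fx=k,fy=k,interpolation=cv2.INTER_CUBIC))
E
python3 - <<'E'
from h import *
for n in ("side","top"):
    z=np.load(f"{n}0.npz"); W=cloud(n,z['d']); p=z['p']
    for t in ("brush","brush_handle_end","crock","crock_mouth","rest","rest_top","spice_jar","enamel_mug"):
        print(n,t,[(np.round(r['point'],3).tolist(),round(r['confidence'],2)) for r in nets.look_for(n,t)[:4]])
    for m in nets.trace(n,"brush")[:2]:
        q=W[m['mask']];q=q[~np.isnan(q[:,0])]; print('brush',m['confidence'],len(q),q.min(0),q.max(0))
        i=np.argsort(q[:,2]); print(q[i[::max(1,len(q)//15)]].round(3))
    for m in nets.trace(n,"rest")[:1]:
        q=W[m['mask']];q=q[~np.isnan(q[:,0])]; print('rest',len(q),np.percentile(q,[2,50,98],axis=0).round(3))
        q=q[q[:,2]>.055];print(q.shape,q.min(0),q.max(0),q.mean(0))
    crop(p,n+"crop",*((170,290,110,270,4) if n=="side" else (110,300,170,270,4)))
E
```

```text
side brush [([0.462, 0.06, 0.15], 0.63)]
side brush_handle_end [([0.469, 0.058, 0.148], 0.67)]
side crock [([0.452, 0.005, 0.082], 0.91), ([0.358, -0.112, 0.083], 0.84)]
side crock_mouth [([0.36, -0.112, 0.083], 0.66), ([0.457, 0.001, 0.078], 0.64)]
side rest [([0.456, -0.3, 0.026], 0.92), ([0.453, 0.002, 0.084], 0.31)]
side rest_top [([0.454, -0.3, 0.027], 0.83)]
side spice_jar [([0.397, -0.575, 0.078], 0.83)]
side enamel_mug [([0.562, -0.503, 0.049], 0.65)]
brush 0.57 898 [ 0.42062382 -0.01104651 -0.74134021] [0.81809484 1.4917128  0.12403056]
[[ 7.660e-01  1.479e+00 -7.410e-01]
 [ 4.290e-01  1.300e-02  1.300e-02]
 [ 4.630e-01 -7.000e-03  2.500e-02]
 [ 4.320e-01  6.000e-03  3.600e-02]
 [ 4.650e-01 -6.000e-03  4.600e-02]
 [ 4.340e-01  8.000e-03  5.700e-02]
 [ 4.450e-01  1.000e-03  6.600e-02]
 [ 4.280e-01  1.600e-02  7.500e-02]
 [ 4.830e-01  4.000e-03  8.400e-02]
 [ 4.240e-01  2.300e-02  9.100e-02]
 [ 4.390e-01  6.000e-02  9.600e-02]
 [ 4.260e-01  1.600e-02  1.010e-01]
 [ 4.830e-01  2.000e-03  1.070e-01]
 [ 4.800e-01 -0.000e+00  1.120e-01]
 [ 4.420e-01 -0.000e+00  1.170e-01]
 [ 4.840
[... 1093 characters left out ...]
-0.552, 0.105], 0.92), ([0.463, 0.054, 0.127], 0.71)]
top enamel_mug []
brush 0.74 276 [ 0.44769509 -0.00247294  0.00267748] [0.47921948 0.08093424 0.1975997 ]
[[0.478 0.037 0.003]
 [0.454 0.019 0.041]
 [0.461 0.026 0.048]
 [0.451 0.037 0.058]
 [0.47  0.035 0.069]
 [0.463 0.035 0.08 ]
 [0.466 0.037 0.094]
 [0.457 0.045 0.106]
 [0.46  0.047 0.119]
 [0.456 0.056 0.132]
 [0.454 0.058 0.142]
 [0.465 0.06  0.157]
 [0.464 0.062 0.167]
 [0.457 0.07  0.182]
 [0.46  0.074 0.192]
 [0.47  0.076 0.196]]
rest 689 [[ 0.421 -0.316 -0.001]
 [ 0.457 -0.278  0.012]
 [ 0.494 -0.24   0.065]]
(61, 3) [ 0.42499838 -0.3039609   0.05522742] [ 0.48921426 -0.25442832  0.06994698] [ 0.45796342 -0.27783     0.06247257]
```

View crops.

View pics/sidecrop.png

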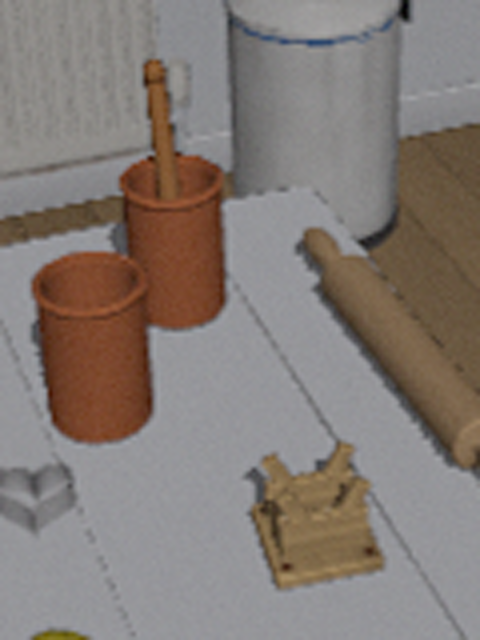

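View pics/topcrop.png

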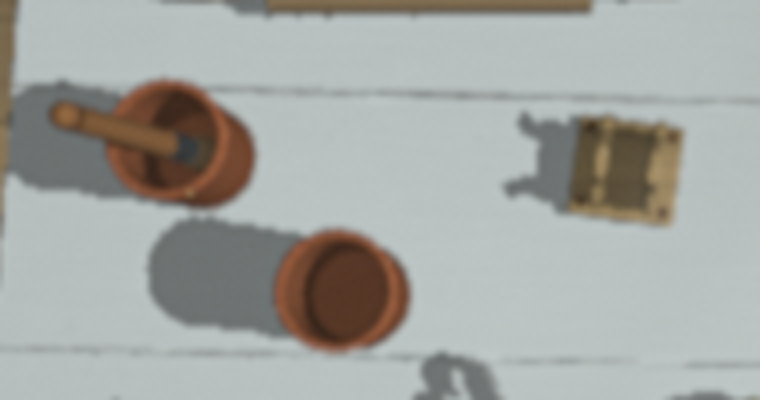

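```bash
python3 - <<'E'
from h import *
from scipy.optimize import least_squares
for n,box in (("side",(170,290,110,270)),("top",(100,300,160,280))):
    z=np.load(f"{n}0.npz"); W=cloud(n,z['d'])
    Q=W.reshape(-1,3)
    def near(c,r,z0,z1): 
        m=(np.hypot(Q[:,0]-c[0],Q[:,1]-c[1])<r)&(Q[:,2]>z0)&(Q[:,2]<z1); return Q[m]
    for c in ((.457,.035),(.362,-.073)):
        q=near(c,.06,.112,.13)
        # rim ring
        f=lambda a:(np.hypot(q[:,0]-a[0],q[:,1]-a[1])-.037)
        r=least_squares(f,c,loss='soft_l1',f_scale=.003); print(n,'rim',len(q),r.x,np.median(q[:,2]), np.abs(r.fun).mean())
    q=near((.463,.06),.05,.125,.21); mu=q.mean(0);u,s,v=np.linalg.svd(q-mu); d=v[0]*np.sign(v[0][2]); print('axis',len(q),mu,d,'lean',np.arccos(d[2]),q.max(0))
    q=near((.457,-.277),.06,.05,.08); print('ears',len(q)); print(q.round(3)[np.argsort(q[:,1])][::max(1,len(q)//24)])
    q=near((.457,-.277),.06,.004,.08); r=cv2.minAreaRect(q[:,:2].astype(np.float32)*1000); print(r)
    q=near((.362,-.073),.03,.0,.1); print('in empty crock',len(q),np.median(q,0) if len(q) else '')
E
```

```text
side rim 172 [0.46038548 0.02879882] 0.11786844305109712 0.00438271478265203
side rim 192 [ 0.36298497 -0.08628643] 0.11774931775276398 0.0018073015091186085
axis 144 [0.46330369 0.06433606 0.16261466] [0.02894419 0.3246594  0.94538802] lean 0.3320133323262156 [0.47503858 0.08417333 0.19955961]
ears 120
[[ 0.48  -0.304  0.06 ]
 [ 0.483 -0.302  0.061]
 [ 0.475 -0.301  0.052]
 [ 0.476 -0.3    0.058]
 [ 0.484 -0.299  0.061]
 [ 0.485 -0.298  0.05 ]
 [ 0.471 -0.297  0.054]
 [ 0.433 -0.297  0.062]
 [ 0.477 -0.296  0.064]
 [ 0.436 -0.295  0.06 ]
 [ 0.481 -0.294  0.065]
 [ 0.437 -0.293  0.064]
 [ 0.429 -0.292  0.063]
 [ 0.487 -0.265  0.058]
 [ 0.485 -0.264  0.051]
 [ 0.491 -0.264  0.062]
 [ 0.488 -0.262  0.059]
 [ 0.443 -0.261  0.055]
 [ 0.441 -0.26   0.064]
 [ 0.478 -0.258  0.055]
 [ 0.484 -0.258  0.064]
 [ 0.434 -0.257  0.065]
 [ 0.439 -0.256  0.056]
 [ 0.445 -0.255  0.053]]
((459.02581787109375, -275.4656677246094), (82.88062286376953, 73.39337921142578), 84.30268859863281)
in empty crock 107 [ 0.36914638 -0.0530486   0.08920869]
top rim 245 [0.45925431 0.02934209] 0.1181220022907119 0.00
[... 275 characters left out ...]
-0.302  0.058]
 [ 0.475 -0.301  0.067]
 [ 0.471 -0.299  0.055]
 [ 0.485 -0.298  0.06 ]
 [ 0.481 -0.298  0.068]
 [ 0.425 -0.296  0.064]
 [ 0.433 -0.296  0.066]
 [ 0.479 -0.296  0.057]
 [ 0.428 -0.294  0.06 ]
 [ 0.431 -0.293  0.064]
 [ 0.437 -0.291  0.056]
 [ 0.433 -0.291  0.065]
 [ 0.48  -0.265  0.064]
 [ 0.486 -0.265  0.065]
 [ 0.478 -0.262  0.06 ]
 [ 0.489 -0.262  0.062]
 [ 0.445 -0.26   0.052]
 [ 0.438 -0.26   0.066]
 [ 0.48  -0.259  0.062]
 [ 0.488 -0.259  0.065]
 [ 0.445 -0.257  0.053]
 [ 0.441 -0.257  0.063]
 [ 0.435 -0.254  0.063]]
((459.2034912109375, -275.08575439453125), (84.64644622802734, 82.042724609375), 83.28953552246094)
in empty crock 395 [ 0.36334757 -0.06888114  0.00669787]
```

Choice: the crock meant is the one at top px (155,206), side px (213,165). It holds the brush and stands at (0.459, 0.030), 0.46 m from the base. The look-alike at top px (196,242), side px (194,197) is empty and 0.37 m away. In the crops the dark bristles are down in the bore and the handle end is up, leaning towards +y. The rest is at (0.458,-0.278), yawed about -0.1.

Next I'll write a planning helper that interpolates a move into tool-frame rows.

```bash
cat >> h.py <<'E'
def frame(x,z):
    x=np.array(x,float);x/=np.linalg.norm(x);z=np.array(z,float);z-=x*(z@x);z/=np.linalg.norm(z)
    return np.stack([x,np.cross(z,x),z],1)
def plan(p0,R0,way,claw,pr=True):
    """way: list of (tcp pos,R,nrows). prints rounded rows"""
    p,Rc=np.array(p0,float),R0.copy(); rows=[]
    for (pt,Rt,n) in way:
        ps,Rs=p.copy(),Rc.copy(); w=Rn.from_matrix(Rs.T@Rt).as_rotvec()
        for i in range(1,n+1):
            f=i/n; pg=ps+(np.array(pt)-ps)*f; Rg=Rs@Rn.from_rotvec(w*f).as_matrix()
            t=np.round(Rc.T@(pg-p)*100,1); r=np.round(Rn.from_matrix(Rc.T@Rg).as_rotvec(),3)
            p=p+Rc@(t/100); Rc=Rc@Rn.from_rotvec(r).as_matrix()
            rows.append((t,r))
            if np.linalg.norm(t)>6.2 or np.linalg.norm(r)>.186: print("!! over",t,r)
    for k,(t,r) in enumerate(rows):
        print('{"claw":%g,"tx":%g,"ty":%g,"tz":%g,"rx":%g,"ry":%g,"rz":%g},'%(claw,*(t+0.),*(r+0.))+(f"   //call" if k%8==7 else ""))
    print('end',p.round(4)); return p,Rc
E
python3 - <<'E'
from h import *
s=monitor.read_state(); R0=R(s['tool_rot']); print(R0.round(3))
plan(s['tool_pos'],R0,[((.40,-.20,.36),frame((0,0,-1),(1,0,0)),8)],0)
plan(s['tool_pos'],R0,[((.40,-.20,.36),frame((0,0,-1),(-1,0,0)),8)],0)
E
```

```text
[[ 0.     0.969  0.248]
 [-0.     0.248 -0.969]
 [-1.     0.     0.   ]]
{"claw":0,"tx":-1.6,"ty":4.2,"tz":-2.9,"rx":-0.165,"ry":0,"rz":0},
{"claw":0,"tx":-1.6,"ty":4.7,"tz":-2.2,"rx":-0.165,"ry":0,"rz":0},
{"claw":0,"tx":-1.6,"ty":4.9,"tz":-1.3,"rx":-0.165,"ry":0,"rz":0},
{"claw":0,"tx":-1.6,"ty":5.1,"tz":-0.6,"rx":-0.165,"ry":0,"rz":0},
{"claw":0,"tx":-1.6,"ty":5.1,"tz":0.3,"rx":-0.165,"ry":0,"rz":0},
{"claw":0,"tx":-1.7,"ty":5,"tz":1.1,"rx":-0.165,"ry":0,"rz":0},
{"claw":0,"tx":-1.6,"ty":4.7,"tz":2,"rx":-0.165,"ry":0,"rz":0},
{"claw":0,"tx":-1.6,"ty":4.4,"tz":2.7,"rx":-0.165,"ry":0,"rz":0},   //call
end [ 0.4002 -0.2     0.3603]
!! over [-1.6  4.2 -2.9] [ 0.228  0.    -0.   ]
!! over [-1.6  3.5 -3.8] [ 0.227  0.    -0.   ]
!! over [-1.6  2.5 -4.4] [ 0.228  0.    -0.   ]
!! over [-1.6  1.4 -5. ] [ 0.228  0.    -0.   ]
!! over [-1.6  0.3 -5.1] [ 0.228  0.    -0.   ]
!! over [-1.7 -0.8 -5. ] [ 0.227  0.    -0.   ]
!! over [-1.6 -2.  -4.8] [ 0.228 -0.    -0.   ]
!! over [-1.6 -3.  -4.1] [ 0.228 -0.    -0.   ]
{"claw":0,"tx":-1.6,"ty":4.2,"tz":-2.9,"rx":0.228,"ry":0,"rz":0},
{"claw":0,"tx":-1.6,"ty":3.5,"tz":-3.8,"rx":0.227,"ry":0,"rz":0},
{"claw":0,"tx":-1.6,"ty":2.5,"tz":-4.4,"rx":0.228,"ry":0,"rz":0},
{"claw":0,"tx":-1.6,"ty":1.4,"tz":-5,"rx":0.228,"ry":0,"rz":0},
{"claw":0,"tx":-1.6,"ty":0.3,"tz":-5.1,"rx":0.228,"ry":0,"rz":0},
{"claw":0,"tx":-1.7,"ty":-0.8,"tz":-5,"rx":0.227,"ry":0,"rz":0},
{"claw":0,"tx":-1.6,"ty":-2,"tz":-4.8,"rx":0.228,"ry":0,"rz":0},
{"claw":0,"tx":-1.6,"ty":-3,"tz":-4.1,"rx":0.228,"ry":0,"rz":0},   //call
end [ 0.3999 -0.2     0.3603]
```

Request:
apply_moves(
  commands=[
    {"claw": 0, "tx": -1.6, "ty": 4.2, "tz": -2.9, "rx": -0.165, "ry": 0, "rz": 0},
    {"claw": 0, "tx": -1.6, "ty": 4.7, "tz": -2.2, "rx": -0.165, "ry": 0, "rz": 0},
    {"claw": 0, "tx": -1.6, "ty": 4.9, "tz": -1.3, "rx": -0.165, "ry": 0, "rz": 0},
    {"claw": 0, "tx": -1.6, "ty": 5.1, "tz": -0.6, "rx": -0.165, "ry": 0, "rz": 0},
    {"claw": 0, "tx": -1.6, "ty": 5.1, "tz": 0.3, "rx": -0.165, "ry": 0, "rz": 0},
    {"claw": 0, "tx": -1.7, "ty": 5, "tz": 1.1, "rx": -0.165, "ry": 0, "rz": 0},
    {"claw": 0, "tx": -1.6, "ty": 4.7, "tz": 2, "rx": -0.165, "ry": 0, "rz": 0},
    {"claw": 0, "tx": -1.6, "ty": 4.4, "tz": 2.7, "rx": -0.165, "ry": 0, "rz": 0},
  ],
)

```text
time_s: 2.1
tool_pos: [0.4011, -0.1986, 0.361]
tool_rot: [-0.68, 1.57, -0.674]
ft_force: [0.6, -0.3, 0.3]
gripper_width: 0.0856
```

```bash
cat >> h.py <<'E'
import json
def log():
    s=monitor.read_state()
    open('log.jsonl','a').write(json.dumps([s['joint_positions'].tolist(),s['tool_pos'].tolist(),s['tool_rot'].tolist()])+"\n")
    print('t',round(s['time_s'],2),'q',s['joint_positions'].round(3),'p',s['tool_pos'].round(4),'w',round(s['gripper_width'],4),'F',s['ft_force'].round(1)); print(R(s['tool_rot']).round(3))
    return s
E
echo '[[-1.39026511e+00,  5.28474046e-02,  1.40172051e+00, -3.02195462e-06,1.68860889e+00, -7.03109403e-02],[0.13027706, -0.50826841,  0.23046899],[3.07317647, 1.56921218, 1.75322194]]' > log.jsonl
python3 -c "
from h import *
log()"
```

```text
t 2.1 q [-0.542 -0.155  1.344 -0.     1.952 -0.548] p [ 0.4011 -0.1986  0.361 ] w 0.0856 F [ 0.6 -0.3  0.3]
[[ 0.001 -0.005  1.   ]
 [-0.     1.     0.005]
 [-1.    -0.     0.001]]
```

```bash
python3 -c "
from h import *
s=monitor.read_state()
plan(s['tool_pos'],R(s['tool_rot']),[((.463,-.06,.33),frame((0,.937,-.35),(1,-.0,0)),8)],0)
"
```

```text
{"claw":0,"tx":0.4,"ty":1.7,"tz":0.8,"rx":0.001,"ry":0,"rz":0.152},
{"claw":0,"tx":0.6,"ty":1.7,"tz":0.8,"rx":0,"ry":-0.001,"rz":0.151},
{"claw":0,"tx":0.9,"ty":1.5,"tz":0.7,"rx":0.001,"ry":0,"rz":0.152},
{"claw":0,"tx":1.1,"ty":1.4,"tz":0.8,"rx":0.001,"ry":0,"rz":0.152},
{"claw":0,"tx":1.3,"ty":1.2,"tz":0.8,"rx":0,"ry":-0.001,"rz":0.152},
{"claw":0,"tx":1.5,"ty":1,"tz":0.8,"rx":0.001,"ry":0,"rz":0.151},
{"claw":0,"tx":1.6,"ty":0.7,"tz":0.8,"rx":0,"ry":0,"rz":0.152},
{"claw":0,"tx":1.7,"ty":0.5,"tz":0.7,"rx":0.001,"ry":-0.001,"rz":0.152},   //call
end [ 0.4627 -0.0602  0.3298]
```

Request:
apply_moves(
  commands=[
    {"claw": 0, "tx": 0.4, "ty": 1.7, "tz": 0.8, "rz": 0.152},
    {"claw": 0, "tx": 0.6, "ty": 1.7, "tz": 0.8, "rz": 0.151},
    {"claw": 0, "tx": 0.9, "ty": 1.5, "tz": 0.7, "rz": 0.152},
    {"claw": 0, "tx": 1.1, "ty": 1.4, "tz": 0.8, "rz": 0.152},
    {"claw": 0, "tx": 1.3, "ty": 1.2, "tz": 0.8, "rz": 0.152},
    {"claw": 0, "tx": 1.5, "ty": 1, "tz": 0.8, "rz": 0.151},
    {"claw": 0, "tx": 1.6, "ty": 0.7, "tz": 0.8, "rz": 0.152},
    {"claw": 0, "tx": 1.7, "ty": 0.5, "tz": 0.7, "rz": 0.152},
  ],
)

```text
validation failed for argument at $.co...
```

```bash
python3 -c "
from h import *
log()"
```

```text
t 2.1 q [-0.542 -0.155  1.344 -0.     1.952 -0.548] p [ 0.4011 -0.1986  0.361 ] w 0.0856 F [ 0.6 -0.3  0.3]
[[ 0.001 -0.005  1.   ]
 [-0.     1.     0.005]
 [-1.    -0.     0.001]]
```

Request:
apply_moves(
  commands=[
    {"claw": 0, "tx": 0.4, "ty": 1.7, "tz": 0.8, "rx": 0, "ry": 0, "rz": 0.152},
    {"claw": 0, "tx": 0.6, "ty": 1.7, "tz": 0.8, "rx": 0, "ry": 0, "rz": 0.151},
    {"claw": 0, "tx": 0.9, "ty": 1.5, "tz": 0.7, "rx": 0, "ry": 0, "rz": 0.152},
    {"claw": 0, "tx": 1.1, "ty": 1.4, "tz": 0.8, "rx": 0, "ry": 0, "rz": 0.152},
    {"claw": 0, "tx": 1.3, "ty": 1.2, "tz": 0.8, "rx": 0, "ry": 0, "rz": 0.152},
    {"claw": 0, "tx": 1.5, "ty": 1, "tz": 0.8, "rx": 0, "ry": 0, "rz": 0.151},
    {"claw": 0, "tx": 1.6, "ty": 0.7, "tz": 0.8, "rx": 0, "ry": 0, "rz": 0.152},
    {"claw": 0, "tx": 1.7, "ty": 0.5, "tz": 0.7, "rx": 0, "ry": 0, "rz": 0.152},
  ],
)

```text
time_s: 3.1
tool_pos: [0.4625, -0.0617, 0.3291]
tool_rot: [1.571, 0.352, 1.57]
ft_force: [-0.3, 1.0, -0.1]
gripper_width: 0.0853
```

```bash
python3 -c "
from h import *
log()"
```

```text
t 3.1 q [-0.678  0.206  1.405  1.104  2.182 -0.315] p [ 0.4625 -0.0617  0.3291] w 0.0853 F [-0.3  1.  -0.1]
[[ 0.001  0.     1.   ]
 [ 0.939  0.345 -0.001]
 [-0.345  0.939  0.   ]]
```

```bash
cat > kin.py <<'E'
from h import *
from scipy.optimize import least_squares
D=[json.loads(l) for l in open('log.jsonl')]
ry=lambda a:Rn.from_euler('y',a).as_matrix(); rz=lambda a:Rn.from_euler('z',a).as_matrix()
def fk(q,P,s4=1,s6=1):
    off,d1,L2,L3,a3,d6=P
    A=rz(q[0]);p=A@np.array([0,off,d1]);A=A@ry(q[1]);p=p+A@[0,0,L2]
    A=A@ry(q[2]);p=p+A@[a3,0,L3];A=A@rz(s4*q[3])@ry(q[4]);p=p+A@[0,0,d6];A=A@rz(s6*q[5])
    # tool x = A z
    return p,A
def fit():
    best=None
    for s4 in (1,-1):
        f=lambda P:np.concatenate([fk(np.array(q),P,s4)[0]-np.array(p) for q,p,_ in D]+[.01*(np.array(P)-[.037,.3,.4,.4,0,.35])])
        r=least_squares(f,[.037,.3,.4,.4,0,.35])
        if best is None or r.cost<best[1].cost: best=(s4,r,f(r.x))
    return best
if __name__=='__main__':
    s4,r,f=fit(); print(s4,r.x.round(4),f[:-6].round(4))
    for q,p,o in D:
        for s6 in (1,-1):
            A=fk(np.array(q),r.x,s4,s6)[1]; T=R(o); print(s6,(A.T@T).round(3).tolist())
E
python3 kin.py
```

```text
1 [0.0369 0.2082 0.3432 0.4978 0.0985 0.2802] [ 0.     -0.0001  0.     -0.      0.      0.     -0.      0.      0.
 -0.0001  0.     -0.    ]
1 [[-0.0, -0.0, -1.0], [-0.0, 1.0, -0.0], [1.0, 0.0, -0.0]]
-1 [[-0.0, 0.14, -0.99], [0.0, 0.99, 0.14], [1.0, 0.0, -0.0]]
1 [[0.0, 0.0, -1.0], [0.0, 1.0, 0.0], [1.0, -0.0, -0.0]]
-1 [[0.0, 0.889, -0.458], [0.0, 0.458, 0.889], [1.0, -0.0, -0.0]]
1 [[0.0, 0.0, -1.0], [0.0, 1.0, 0.0], [1.0, -0.0, -0.0]]
-1 [[0.0, 0.889, -0.458], [0.0, 0.458, 0.889], [1.0, -0.0, -0.0]]
1 [[-0.0, 0.0, -1.0], [0.0, 1.0, 0.0], [1.0, -0.0, -0.0]]
-1 [[0.0, 0.589, -0.808], [0.0, 0.808, 0.589], [1.0, -0.0, -0.0]]
```

```bash
cat >> kin.py <<'E'
C=np.array([[0,0,-1],[0,1,0],[1,0,0.]])
LO=np.array([-2.9,-.91,.12,-1.06,.26,-2.93])+.03; HI=np.array([2.9,2.17,2.37,4.2,2.73,2.93])-.03
_s4,_r,_=fit(); PP=_r.x
def pose(q):
    p,A=fk(q,PP); return p,A@C
def ik(p,Rt,q0):
    best=None
    seeds=[np.array(q0)]+[np.clip(np.array([a,b,1.4,c,1.6,e]),LO,HI) for a in(-.6,.2) for b in(0,.5) for c in (-.8,0,1.2,2.5) for e in(-2,0,2)]
    for i,q in enumerate(seeds):
        def f(x):
            pp,RR=pose(x); return np.r_[(pp-p)*5,Rn.from_matrix(RR.T@Rt).as_rotvec()]
        r=least_squares(f,np.clip(q,LO+1e-6,HI-1e-6),bounds=(LO,HI))
        if i==0 and r.cost<1e-9: return r.x,r.cost
        if best is None or r.cost<best[1]: best=(r.x,r.cost)
        if best[1]<1e-9: break
    return best
E
cat > t.py <<'E'
from kin import *
s=monitor.read_state(); q0=s['joint_positions']
def chk(n,G,x,z):
    Rt=frame(x,z); p=np.array(G)+.0187*Rt[:,0]; q,c=ik(p,Rt,q0); print(n,'OK' if c<1e-7 else 'FAIL',q.round(2),c)
chk('grasp',(.463,.065,.163),(0,.937,-.348),(1,0,0))
chk('lifted',(.463,.11,.31),(0,.937,-.348),(1,0,0))
u=np.array([np.cos(-.11),np.sin(-.11),0])
chk('rest1 rev',(.458-.006,-.278-.054,.053),(0,0,-1),-u)
chk('rest1 fwd',(.458+.006,-.278+.054,.053),(0,0,-1),u)
chk('rest2 bristle+y',(.458+.006,-.278+.051,.053),(0,0,-1),u)
chk('rest2 bristle-y',(.458-.006,-.278-.051,.053),(0,0,-1),u)
for t in (0,.2,.35):
  for zz in (.16,.32):
    G=(.459,.03,zz)
    chk(f'ins +y tilt{t} z{zz}',G,(0,np.cos(t),-np.sin(t)),(1,0,0))
    chk(f'ins -y tilt{t} z{zz}',G,(0,-np.cos(t),-np.sin(t)),(1,0,0))
    chk(f'ins -y tilt{t} z{zz}',G,(0,-np.cos(t),-np.sin(t)),(-1,0,0))
    chk(f'ins +x tilt{t} z{zz}',G,(np.cos(t),0,-np.sin(t)),(0,1,0))
p,W,s=shot('wrist','w1')
E
python3 t.py
```

```text
grasp OK [-0.45  0.23  1.75  1.05  1.81 -0.55] 3.302938593060927e-20
lifted OK [-0.36 -0.01  1.69  1.16  1.87 -0.23] 5.673176639718838e-29
rest1 rev OK [-0.7   0.3   1.52  0.    1.32  2.55] 5.997024179014991e-28
rest1 fwd OK [-0.52  0.18  1.67 -0.    1.29 -0.41] 2.0920718586899263e-28
rest2 bristle+y OK [-0.53  0.19  1.66 -0.    1.29 -0.42] 1.6404376518039445e-28
rest2 bristle-y OK [-0.7   0.3   1.53  0.    1.31 -0.59] 5.112137788906594e-29
ins +y tilt0 z0.16 OK [-0.54  0.46  1.7   1.25  2.01 -0.65] 1.638318788251622e-25
ins -y tilt0 z0.16 FAIL [ 0.47  0.46  1.53 -1.03  1.99  0.61] 0.051831416964768846
ins -y tilt0 z0.16 FAIL [ 0.47  0.46  1.53 -1.03  1.99 -2.54] 0.05183141696465484
ins +x tilt0 z0.16 FAIL [0.19 0.23 2.34 3.49 1.27 1.4 ] 0.07402659256792186
ins +y tilt0 z0.32 OK [-0.54  0.17  1.67  1.41  2.09 -0.31] 2.2580584609936783e-28
ins -y tilt0 z0.32 FAIL [ 0.45  0.18  1.45 -1.03  2.05  0.29] 0.11309429933454546
ins -y tilt0 z0.32 FAIL [ 0.45  0.18  1.45 -1.03  2.05 -2.85] 0.11309429934085062
ins +x tilt0 z0.32 FAIL [ 0.1  -0.88  2.34 -0.58  0.33 -0.99] 0.03623771476805747
ins
[... 664 characters left out ...]
39872214
ins +y tilt0.35 z0.16 OK [-0.51  0.26  1.72  1.02  1.86 -0.59] 1.3292543890607221e-21
ins -y tilt0.35 z0.16 FAIL [ 0.47  0.33  1.63 -1.03  1.84  0.55] 0.00027505110006358736
ins -y tilt0.35 z0.16 FAIL [ 0.47  0.33  1.63 -1.03  1.84 -2.59] 0.00027505110006358676
ins +x tilt0.35 z0.16 FAIL [ 0.06 -0.62  2.34 -0.25  0.43 -1.3 ] 0.042893097545304675
ins +y tilt0.35 z0.32 OK [-0.51  0.05  1.6   1.13  2.01 -0.28] 3.0622292142165613e-20
ins -y tilt0.35 z0.32 FAIL [ 0.45  0.11  1.48 -1.03  1.98  0.24] 0.009432667814669598
ins -y tilt0.35 z0.32 FAIL [ 0.45  0.11  1.48 -1.03  1.98 -2.9 ] 0.009432667814674616
ins +x tilt0.35 z0.32 FAIL [ 0.02 -0.88  2.26 -0.1   0.61 -1.48] 0.008686966874193115
```

View pics/w1.png

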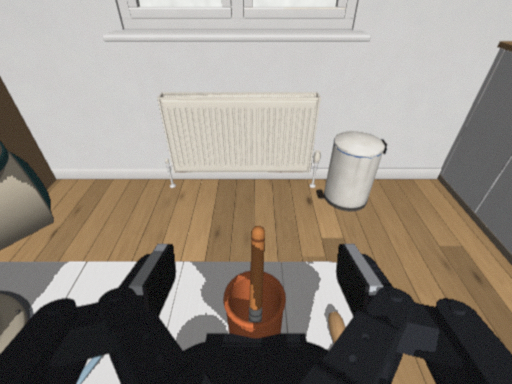

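The wrist view shows the brush handle end at (258,232), the ferrule at about (255,312) and the crock mouth around (255,300), centred between the fingers.

```bash
cat > t.py <<'E'
from h import *
s=monitor.read_state(); z=np.load('w1.npz'); W=cloud('wrist',z['d'],s); c,Rm,e=cam('wrist',s)
Q=W.reshape(-1,3); m=(np.hypot(Q[:,0]-.463,Q[:,1]-.065)<.04)&(Q[:,2]>.125)&(Q[:,2]<.22); q=Q[m]
mu=q.mean(0); v=np.linalg.svd(q-mu)[2][0]; v*=np.sign(v[2]); print(len(q),mu,v,np.arccos(v[2]),q.max(0))
view=(mu-e)/np.linalg.norm(mu-e)
# all three clouds: fit cylinder radius 9mm
from scipy.optimize import least_squares
A=[q]
for n in('side','top'):
    QQ=cloud(n,np.load(n+'0.npz')['d']).reshape(-1,3); mm=(np.hypot(QQ[:,0]-.463,QQ[:,1]-.065)<.035)&(QQ[:,2]>.128)&(QQ[:,2]<.185); A.append(QQ[mm])
def f(x,q):
    d=np.array([x[2],x[3],1]);d/=np.linalg.norm(d); r=q-np.array([x[0],x[1],.16]); return np.linalg.norm(r-np.outer(r@d,d),axis=1)-.0088
for q in A+[np.vstack(A)]:
    q=q[q[:,2]<.185]
    r=least_squares(f,[.463,.065,.03,.36],args=(q,),loss='soft_l1',f_scale=.002); print(len(q),r.x.round(4),np.abs(r.fun).mean())
E
python3 t.py
```

```text
727 [0.46354189 0.06711681 0.16396451] [0.0359061  0.31920611 0.94700486] 0.32701665783937484 [0.47264909 0.08590176 0.19708555]
556 [0.4636 0.0727 0.0386 0.3113] 0.0003964447663124402
110 [0.4647 0.0698 0.0357 0.3132] 0.00174537604403816
98 [0.4635 0.0682 0.0477 0.3339] 0.0007774780693403616
764 [0.4636 0.0721 0.0383 0.3128] 0.0011403509229225123
```

```bash
python3 -c "
from h import *
s=monitor.read_state()
F=frame((0,.954,-.300),(1,0,-.037))
T=np.array([.4638,.072,.163])+.0187*F[:,0]; print(T)
plan(s['tool_pos'],R(s['tool_rot']),[(T-.12*F[:,0],F,8),(T,F,8)],0)
"
```

```text
[0.4638     0.08983877 0.15739033]
{"claw":0,"tx":1,"ty":-1.4,"tz":0,"rx":0.004,"ry":0,"rz":0.005},
{"claw":0,"tx":0.9,"ty":-1.4,"tz":0.1,"rx":0.003,"ry":0,"rz":0.004},
{"claw":0,"tx":1,"ty":-1.4,"tz":0,"rx":0.004,"ry":0,"rz":0.005},
{"claw":0,"tx":1,"ty":-1.5,"tz":0,"rx":0.003,"ry":0,"rz":0.005},
{"claw":0,"tx":0.9,"ty":-1.4,"tz":0.1,"rx":0.004,"ry":0,"rz":0.004},
{"claw":0,"tx":1,"ty":-1.4,"tz":0,"rx":0.003,"ry":-0.001,"rz":0.005},
{"claw":0,"tx":0.9,"ty":-1.4,"tz":0.1,"rx":0.004,"ry":0,"rz":0.005},
{"claw":0,"tx":0.9,"ty":-1.5,"tz":0.1,"rx":0.004,"ry":0,"rz":0.004},   //call
{"claw":0,"tx":1.5,"ty":0,"tz":0,"rx":0,"ry":0,"rz":0},
{"claw":0,"tx":1.5,"ty":0,"tz":0,"rx":0,"ry":0,"rz":0},
{"claw":0,"tx":1.5,"ty":0,"tz":0,"rx":0,"ry":0,"rz":0},
{"claw":0,"tx":1.5,"ty":0,"tz":0,"rx":0,"ry":0,"rz":0},
{"claw":0,"tx":1.5,"ty":0,"tz":0,"rx":0,"ry":0,"rz":0},
{"claw":0,"tx":1.5,"ty":0,"tz":0,"rx":0,"ry":0,"rz":0},
{"claw":0,"tx":1.5,"ty":0,"tz":0,"rx":0,"ry":0,"rz":0},
{"claw":0,"tx":1.5,"ty":0,"tz":0,"rx":0,"ry":0,"rz":0},   //call
end [0.4641 0.0895 0.1572]
```

Request:
apply_moves(
  commands=[
    {"claw": 0, "tx": 1, "ty": -1.4, "tz": 0, "rx": 0.004, "ry": 0, "rz": 0.005},
    {"claw": 0, "tx": 0.9, "ty": -1.4, "tz": 0.1, "rx": 0.003, "ry": 0, "rz": 0.004},
    {"claw": 0, "tx": 1, "ty": -1.4, "tz": 0, "rx": 0.004, "ry": 0, "rz": 0.005},
    {"claw": 0, "tx": 1, "ty": -1.5, "tz": 0, "rx": 0.003, "ry": 0, "rz": 0.005},
    {"claw": 0, "tx": 0.9, "ty": -1.4, "tz": 0.1, "rx": 0.004, "ry": 0, "rz": 0.004},
    {"claw": 0, "tx": 1, "ty": -1.4, "tz": 0, "rx": 0.003, "ry": 0, "rz": 0.005},
    {"claw": 0, "tx": 0.9, "ty": -1.4, "tz": 0.1, "rx": 0.004, "ry": 0, "rz": 0.005},
    {"claw": 0, "tx": 0.9, "ty": -1.5, "tz": 0.1, "rx": 0.004, "ry": 0, "rz": 0.004},
  ],
)

```text
time_s: 4.15
tool_pos: [0.4649, -0.028, 0.1951]
tool_rot: [1.6, 0.32, 1.57]
ft_force: [0.0, -0.3, 0.4]
gripper_width: 0.0857
```

Request:
apply_moves(
  commands=[
    {"claw": 0, "tx": 1.5, "ty": 0, "tz": 0, "rx": 0, "ry": 0, "rz": 0},
    {"claw": 0, "tx": 1.5, "ty": 0, "tz": 0, "rx": 0, "ry": 0, "rz": 0},
    {"claw": 0, "tx": 1.5, "ty": 0, "tz": 0, "rx": 0, "ry": 0, "rz": 0},
    {"claw": 0, "tx": 1.5, "ty": 0, "tz": 0, "rx": 0, "ry": 0, "rz": 0},
    {"claw": 0, "tx": 1.5, "ty": 0, "tz": 0, "rx": 0, "ry": 0, "rz": 0},
    {"claw": 0, "tx": 1.5, "ty": 0, "tz": 0, "rx": 0, "ry": 0, "rz": 0},
    {"claw": 0, "tx": 1.5, "ty": 0, "tz": 0, "rx": 0, "ry": 0, "rz": 0},
    {"claw": 0, "tx": 1.5, "ty": 0, "tz": 0, "rx": 0, "ry": 0, "rz": 0},
  ],
)

```text
time_s: 5.15
tool_pos: [0.4648, 0.0866, 0.1581]
tool_rot: [1.6, 0.32, 1.57]
ft_force: [-0.2, 0.2, 0.2]
gripper_width: 0.0858
```

```bash
python3 -c "
from h import *
log(); p,W,s=shot('wrist','w2')"
```

```text
t 5.15 q [-0.443  0.254  1.742  1.084  1.813 -0.53 ] p [0.4648 0.0866 0.1581] w 0.0858 F [-0.2  0.2  0.2]
[[ 0.001  0.029  1.   ]
 [ 0.949  0.314 -0.01 ]
 [-0.314  0.949 -0.027]]
```

View pics/w2.png

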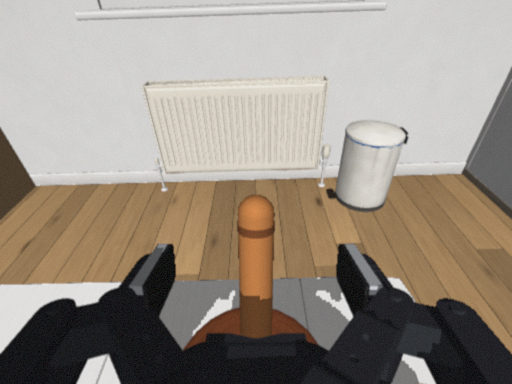

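The handle, with its end at (256,200), stands centred between the open pads. I'll close on it.

Request:
apply_moves(
  commands=[
    {"claw": 1, "tx": 0, "ty": 0, "tz": 0, "rx": 0, "ry": 0, "rz": 0},
    {"claw": 1, "tx": 0, "ty": 0, "tz": 0, "rx": 0, "ry": 0, "rz": 0},
    {"claw": 1, "tx": 0, "ty": 0, "tz": 0, "rx": 0, "ry": 0, "rz": 0},
    {"claw": 1, "tx": 0, "ty": 0, "tz": 0, "rx": 0, "ry": 0, "rz": 0},
    {"claw": 1, "tx": 0, "ty": 0, "tz": 0, "rx": 0, "ry": 0, "rz": 0},
    {"claw": 1, "tx": 0, "ty": 0, "tz": 0, "rx": 0, "ry": 0, "rz": 0},
    {"claw": 1, "tx": 0, "ty": 0, "tz": 0, "rx": 0, "ry": 0, "rz": 0},
    {"claw": 1, "tx": 0, "ty": 0, "tz": 0, "rx": 0, "ry": 0, "rz": 0},
  ],
)

```text
time_s: 6.2
tool_pos: [0.4649, 0.0856, 0.1585]
tool_rot: [1.599, 0.32, 1.57]
ft_force: [0.7, -2.2, 0.4]
gripper_width: 0.0159
```

```bash
python3 -c "
from h import *
s=log(); 
F=R(s['tool_rot']); T=s['tool_pos']; d=F[:,1]
plan(T,F,[(T+.165*d,F,8)],1)
"
```

```text
t 6.2 q [-0.445  0.255  1.741  1.083  1.815 -0.53 ] p [0.4649 0.0856 0.1585] w 0.0159 F [ 0.7 -2.2  0.4]
[[ 0.001  0.029  1.   ]
 [ 0.949  0.314 -0.01 ]
 [-0.315  0.949 -0.027]]
{"claw":1,"tx":0,"ty":2.1,"tz":0,"rx":0,"ry":0,"rz":0},
{"claw":1,"tx":0,"ty":2,"tz":0,"rx":0,"ry":0,"rz":0},
{"claw":1,"tx":0,"ty":2.1,"tz":0,"rx":0,"ry":0,"rz":0},
{"claw":1,"tx":0,"ty":2.1,"tz":0,"rx":0,"ry":0,"rz":0},
{"claw":1,"tx":0,"ty":2,"tz":0,"rx":0,"ry":0,"rz":0},
{"claw":1,"tx":0,"ty":2.1,"tz":0,"rx":0,"ry":0,"rz":0},
{"claw":1,"tx":0,"ty":2,"tz":0,"rx":0,"ry":0,"rz":0},
{"claw":1,"tx":0,"ty":2.1,"tz":0,"rx":0,"ry":0,"rz":0},   //call
end [0.4697 0.1374 0.315 ]
```

Request:
apply_moves(
  commands=[
    {"claw": 1, "tx": 0, "ty": 1.2, "tz": 0, "rx": 0, "ry": 0, "rz": 0},
    {"claw": 1, "tx": 0, "ty": 1.8, "tz": 0, "rx": 0, "ry": 0, "rz": 0},
    {"claw": 1, "tx": 0, "ty": 2.2, "tz": 0, "rx": 0, "ry": 0, "rz": 0},
    {"claw": 1, "tx": 0, "ty": 2.3, "tz": 0, "rx": 0, "ry": 0, "rz": 0},
    {"claw": 1, "tx": 0, "ty": 2.3, "tz": 0, "rx": 0, "ry": 0, "rz": 0},
    {"claw": 1, "tx": 0, "ty": 2.3, "tz": 0, "rx": 0, "ry": 0, "rz": 0},
    {"claw": 1, "tx": 0, "ty": 2.2, "tz": 0, "rx": 0, "ry": 0, "rz": 0},
    {"claw": 1, "tx": 0, "ty": 2.2, "tz": 0, "rx": 0, "ry": 0, "rz": 0},
  ],
)

```text
time_s: 7.2
tool_pos: [0.4691, 0.1384, 0.317]
tool_rot: [1.598, 0.32, 1.571]
ft_force: [-0.2, 0.2, -0.7]
gripper_width: 0.0161
```

```bash
python3 -c "
from h import *
log(); p,W,s=shot('side','s2'); crop(p,'s2c',100,340,50,250,3)"
```

```text
t 7.2 q [-0.342  0.004  1.665  1.204  1.861 -0.18 ] p [0.4691 0.1384 0.317 ] w 0.0161 F [-0.2  0.2 -0.7]
[[-0.     0.027  1.   ]
 [ 0.949  0.314 -0.008]
 [-0.314  0.949 -0.026]]
```

View pics/s2c.png

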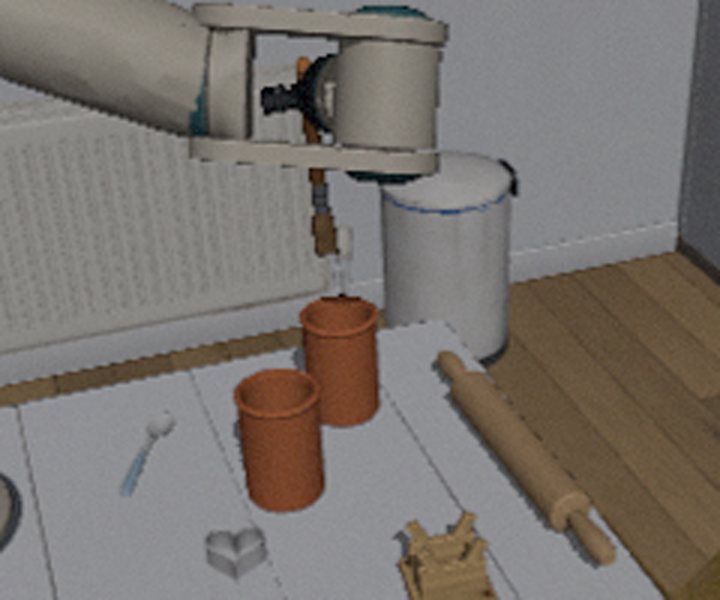

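```bash
cat >> kin.py <<'E'
def chkpath(q,p0,R0,way):
    p=np.array(p0);Rc=R0;q=np.array(q)
    for pt,Rt,n in way:
        w=Rn.from_matrix(Rc.T@Rt).as_rotvec(); mx=0
        for i in range(1,n+1):
            qn,c=ik(p+(np.array(pt)-p)*i/n,Rc@Rn.from_rotvec(w*i/n).as_matrix(),q)
            if c>1e-7: print('FAIL at',i,c,qn.round(2))
            v=np.abs(qn-q)*8/np.array([2.57,2.57,3.01,3.14,3.14,3.14]); mx=max(mx,v.max()); q=qn
        print('wp q',q.round(2),'max speed frac %.2f'%mx); p=np.array(pt);Rc=Rt
E
cat > t.py <<'E'
from kin import *
s=monitor.read_state(); F=R(s['tool_rot']);T=s['tool_pos']
a=-.11
def dn(b): return frame((0,0,-1),(np.cos(b),np.sin(b),0))
h=.0187
way=[((.45,-.02,.36),dn(0),8),((.45,-.13,.30),dn(1.3),8),((.452,-.332,.22),dn(a+np.pi),10),((.452,-.332,.12),dn(a+np.pi),6)]
chkpath(s['joint_positions'],T,F,way)
plan(T,F,way,1)
for n in ('side',):
    for t in ('brush_tip','brush','rest'): print(t,[(np.round(r['point'],3).tolist(),round(r['confidence'],2)) for r in nets.look_for(n,t)[:2]])
E
python3 t.py
```

```text
wp q [-0.13 -0.15  1.34  0.    1.95 -0.13] max speed frac 0.42
wp q [-0.36 -0.11  1.43 -0.    1.83 -1.66] max speed frac 0.49
FAIL at 6 0.00013130975966050992 [-0.57  0.02  1.39 -0.01  1.73 -2.9 ]
FAIL at 7 0.019241537241454106 [-0.55  0.05  1.38 -0.07  1.7  -2.9 ]
FAIL at 8 0.0012057643672571798 [-0.66  0.08  1.36  0.02  1.7   2.9 ]
wp q [-0.7   0.16  1.31  0.    1.67  2.55] max speed frac 14.78
wp q [-0.7   0.21  1.45 -0.    1.48  2.55] max speed frac 0.08
{"claw":1,"tx":-2,"ty":-0.2,"tz":-0.2,"rx":-0.002,"ry":-0.002,"rz":-0.156},
{"claw":1,"tx":-2,"ty":-0.4,"tz":-0.3,"rx":-0.003,"ry":-0.002,"rz":-0.157},
{"claw":1,"tx":-1.9,"ty":-0.8,"tz":-0.2,"rx":-0.003,"ry":-0.001,"rz":-0.156},
{"claw":1,"tx":-1.8,"ty":-1.1,"tz":-0.2,"rx":-0.002,"ry":-0.002,"rz":-0.156},
{"claw":1,"tx":-1.6,"ty":-1.3,"tz":-0.3,"rx":-0.003,"ry":-0.002,"rz":-0.157},
{"claw":1,"tx":-1.3,"ty":-1.5,"tz":-0.2,"rx":-0.002,"ry":-0.001,"rz":-0.156},
{"claw":1,"tx":-1.1,"ty":-1.8,"tz":-0.2,"rx":-0.003,"ry":-0.002,"rz":-0.156},
{"claw":1,"tx":-0.8,"ty":-1.9,"tz":-0.3,"rx":-0.002,"ry":-0.002,"rz":-0.157},   //call
{"claw":
[... 990 characters left out ...]
,
{"claw":1,"tx":0.8,"ty":1.6,"tz":-1.2,"rx":-0.173,"ry":0,"rz":0},   //call
{"claw":1,"tx":0.8,"ty":1.8,"tz":-0.9,"rx":-0.174,"ry":0,"rz":0},
{"claw":1,"tx":0.8,"ty":1.9,"tz":-0.6,"rx":-0.173,"ry":0,"rz":0},
{"claw":1,"tx":1.7,"ty":0,"tz":0,"rx":0,"ry":0,"rz":0},
{"claw":1,"tx":1.6,"ty":0,"tz":0,"rx":0,"ry":0,"rz":0},
{"claw":1,"tx":1.7,"ty":0,"tz":0,"rx":0,"ry":0,"rz":0},
{"claw":1,"tx":1.7,"ty":0,"tz":0,"rx":0,"ry":0,"rz":0},
{"claw":1,"tx":1.6,"ty":0,"tz":0,"rx":0,"ry":0,"rz":0},
{"claw":1,"tx":1.7,"ty":0,"tz":0,"rx":0,"ry":0,"rz":0},   //call
end [ 0.4518 -0.3317  0.1202]
brush_tip [([0.462, 0.083, 0.218], 0.57)]
brush [([0.463, 0.084, 0.224], 0.55)]
rest [([0.453, -0.298, 0.025], 0.7)]
```

```bash
sed -i 's/dn(1.3)/dn(-1.4)/; s/dn(a+np.pi),10/dn(a+np.pi),10/' t.py; python3 t.py
```

```text
wp q [-0.13 -0.15  1.34  0.    1.95 -0.13] max speed frac 0.42
wp q [-0.36 -0.11  1.43  0.    1.83  1.04] max speed frac 0.38
wp q [-0.7   0.16  1.31  0.    1.67  2.55] max speed frac 0.40
wp q [-0.7   0.21  1.45 -0.    1.48  2.55] max speed frac 0.08
{"claw":1,"tx":-2,"ty":-0.1,"tz":-0.2,"rx":-0.003,"ry":-0.002,"rz":-0.156},
{"claw":1,"tx":-2.1,"ty":-0.4,"tz":-0.3,"rx":-0.003,"ry":-0.002,"rz":-0.157},
{"claw":1,"tx":-1.9,"ty":-0.7,"tz":-0.2,"rx":-0.003,"ry":-0.003,"rz":-0.156},
{"claw":1,"tx":-1.8,"ty":-1,"tz":-0.2,"rx":-0.003,"ry":-0.002,"rz":-0.156},
{"claw":1,"tx":-1.6,"ty":-1.3,"tz":-0.3,"rx":-0.003,"ry":-0.002,"rz":-0.156},
{"claw":1,"tx":-1.3,"ty":-1.5,"tz":-0.2,"rx":-0.003,"ry":-0.002,"rz":-0.157},
{"claw":1,"tx":-1.2,"ty":-1.7,"tz":-0.2,"rx":-0.003,"ry":-0.002,"rz":-0.156},
{"claw":1,"tx":-0.8,"ty":-1.9,"tz":-0.3,"rx":-0.003,"ry":-0.003,"rz":-0.156},   //call
{"claw":1,"tx":0.7,"ty":-1.4,"tz":0,"rx":0.175,"ry":0,"rz":0},
{"claw":1,"tx":0.8,"ty":-1.3,"tz":0.2,"rx":0.175,"ry":0,"rz":0},
{"claw":1,"tx":0.7,"ty":-1.3,"tz":0.5,"rx":0.175,"ry":0,"rz":0},
{"claw":1,"tx":0.8,"ty":-1
[... 737 characters left out ...]
,"rz":0},
{"claw":1,"tx":0.8,"ty":1.8,"tz":0.9,"rx":0.185,"ry":0,"rz":0},   //call
{"claw":1,"tx":0.8,"ty":1.9,"tz":0.5,"rx":0.185,"ry":0,"rz":0},
{"claw":1,"tx":0.7,"ty":2,"tz":0.1,"rx":0.186,"ry":0,"rz":0},
{"claw":1,"tx":1.7,"ty":0,"tz":0,"rx":0,"ry":0,"rz":0},
{"claw":1,"tx":1.6,"ty":0,"tz":0,"rx":0,"ry":0,"rz":0},
{"claw":1,"tx":1.7,"ty":0,"tz":0,"rx":0,"ry":0,"rz":0},
{"claw":1,"tx":1.7,"ty":0,"tz":0,"rx":0,"ry":0,"rz":0},
{"claw":1,"tx":1.7,"ty":0,"tz":0,"rx":0,"ry":0,"rz":0},
{"claw":1,"tx":1.6,"ty":0,"tz":0,"rx":0,"ry":0,"rz":0},   //call
end [ 0.452  -0.3315  0.1205]
brush_tip [([0.462, 0.083, 0.218], 0.57)]
brush [([0.463, 0.084, 0.224], 0.55)]
rest [([0.453, -0.298, 0.025], 0.7)]
```

Request:
apply_moves(
  commands=[
    {"claw": 1, "tx": -2, "ty": -0.1, "tz": -0.2, "rx": -0.003, "ry": -0.002, "rz": -0.156},
    {"claw": 1, "tx": -2.1, "ty": -0.4, "tz": -0.3, "rx": -0.003, "ry": -0.002, "rz": -0.157},
    {"claw": 1, "tx": -1.9, "ty": -0.7, "tz": -0.2, "rx": -0.003, "ry": -0.003, "rz": -0.156},
    {"claw": 1, "tx": -1.8, "ty": -1, "tz": -0.2, "rx": -0.003, "ry": -0.002, "rz": -0.156},
    {"claw": 1, "tx": -1.6, "ty": -1.3, "tz": -0.3, "rx": -0.003, "ry": -0.002, "rz": -0.156},
    {"claw": 1, "tx": -1.3, "ty": -1.5, "tz": -0.2, "rx": -0.003, "ry": -0.002, "rz": -0.157},
    {"claw": 1, "tx": -1.2, "ty": -1.7, "tz": -0.2, "rx": -0.003, "ry": -0.002, "rz": -0.156},
    {"claw": 1, "tx": -0.8, "ty": -1.9, "tz": -0.3, "rx": -0.003, "ry": -0.003, "rz": -0.156},
  ],
)

```text
time_s: 8.55
tool_pos: [0.4499, -0.0212, 0.3592]
tool_rot: [-1.885, 1.567, -1.886]
ft_force: [0.4, -0.1, -1.4]
gripper_width: 0.016
```

Request:
apply_moves(
  commands=[
    {"claw": 1, "tx": 0.7, "ty": -1.4, "tz": 0, "rx": 0.175, "ry": 0, "rz": 0},
    {"claw": 1, "tx": 0.8, "ty": -1.3, "tz": 0.2, "rx": 0.175, "ry": 0, "rz": 0},
    {"claw": 1, "tx": 0.7, "ty": -1.3, "tz": 0.5, "rx": 0.175, "ry": 0, "rz": 0},
    {"claw": 1, "tx": 0.8, "ty": -1.2, "tz": 0.7, "rx": 0.175, "ry": 0, "rz": 0},
    {"claw": 1, "tx": 0.7, "ty": -1, "tz": 0.9, "rx": 0.175, "ry": 0, "rz": 0},
    {"claw": 1, "tx": 0.8, "ty": -0.9, "tz": 1.1, "rx": 0.175, "ry": 0, "rz": 0},
    {"claw": 1, "tx": 0.7, "ty": -0.7, "tz": 1.2, "rx": 0.175, "ry": 0, "rz": 0},
    {"claw": 1, "tx": 0.8, "ty": -0.5, "tz": 1.3, "rx": 0.175, "ry": 0, "rz": 0},
  ],
)

```text
time_s: 9.55
tool_pos: [0.4498, -0.1313, 0.298]
tool_rot: [-2.485, 1.568, 2.392]
ft_force: [1.2, -0.8, -0.6]
gripper_width: 0.0164
```

Request:
apply_moves(
  commands=[
    {"claw": 1, "tx": 0.8, "ty": -0.3, "tz": 2, "rx": 0.185, "ry": 0, "rz": 0},
    {"claw": 1, "tx": 0.8, "ty": 0, "tz": 2, "rx": 0.185, "ry": 0, "rz": 0},
    {"claw": 1, "tx": 0.8, "ty": 0.4, "tz": 2, "rx": 0.185, "ry": 0, "rz": 0},
    {"claw": 1, "tx": 0.8, "ty": 0.8, "tz": 1.8, "rx": 0.186, "ry": 0, "rz": 0},
    {"claw": 1, "tx": 0.8, "ty": 1.1, "tz": 1.7, "rx": 0.185, "ry": 0, "rz": 0},
    {"claw": 1, "tx": 0.8, "ty": 1.4, "tz": 1.5, "rx": 0.185, "ry": 0, "rz": 0},
    {"claw": 1, "tx": 0.8, "ty": 1.7, "tz": 1.1, "rx": 0.185, "ry": 0, "rz": 0},
    {"claw": 1, "tx": 0.8, "ty": 1.8, "tz": 0.9, "rx": 0.185, "ry": 0, "rz": 0},
  ],
)

```text
time_s: 10.55
tool_pos: [0.451, -0.2927, 0.2336]
tool_rot: [-1.156, 1.568, 2.238]
ft_force: [0.5, 0.5, -0.3]
gripper_width: 0.0157
```

```bash
cat > t.py <<'E'
from kin import *
s=log(); F=R(s['tool_rot']);T=s['tool_pos']
def dn(b): return frame((0,0,-1),(np.cos(b),np.sin(b),0))
way=[((.452,-.332,.18),dn(-.11+np.pi),8)]
chkpath(s['joint_positions'],T,F,way)
plan(T,F,way,1)
p,W,s=shot('top','t3'); crop(p,'t3c',130,400,140,330,3)
E
python3 t.py
```

```text
t 10.55 q [-6.450e-01  9.000e-02  1.357e+00  1.000e-03  1.698e+00  2.244e+00] p [ 0.451  -0.2927  0.2336] w 0.0157 F [ 0.5  0.5 -0.3]
[[-0.002  0.251 -0.968]
 [ 0.003 -0.968 -0.251]
 [-1.    -0.003  0.001]]
wp q [-0.7   0.17  1.37  0.    1.6   2.55] max speed frac 0.10
{"claw":1,"tx":0.7,"ty":0.5,"tz":0.1,"rx":0.045,"ry":0,"rz":0},
{"claw":1,"tx":0.6,"ty":0.5,"tz":0.1,"rx":0.046,"ry":0,"rz":0.001},
{"claw":1,"tx":0.7,"ty":0.5,"tz":0.1,"rx":0.045,"ry":0.001,"rz":0},
{"claw":1,"tx":0.7,"ty":0.4,"tz":0,"rx":0.046,"ry":0,"rz":0},
{"claw":1,"tx":0.6,"ty":0.5,"tz":0,"rx":0.045,"ry":0,"rz":0.001},
{"claw":1,"tx":0.7,"ty":0.5,"tz":0,"rx":0.045,"ry":0,"rz":0},
{"claw":1,"tx":0.7,"ty":0.5,"tz":0,"rx":0.046,"ry":0.001,"rz":0},
{"claw":1,"tx":0.7,"ty":0.5,"tz":0,"rx":0.045,"ry":0,"rz":0.001},   //call
end [ 0.4517 -0.3319  0.1795]
```

View pics/t3c.png

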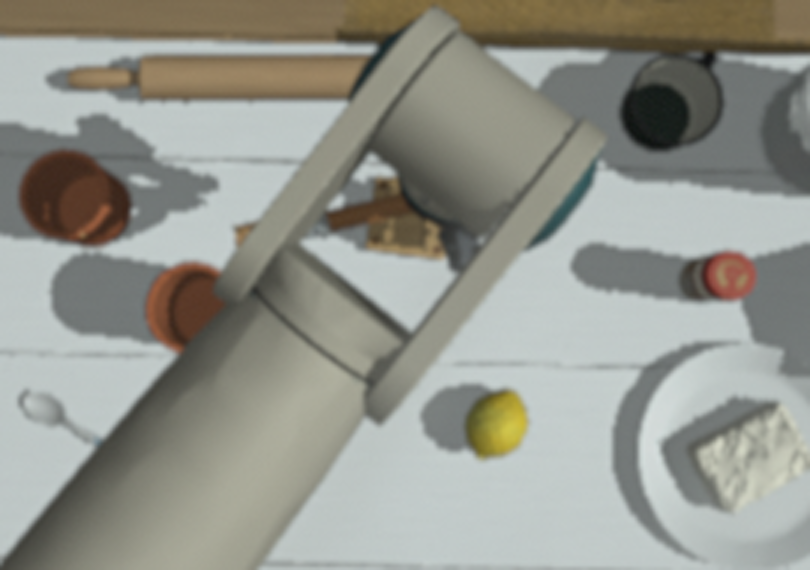

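The top view shows the wrist over the rest. The bristle end shows at px (210,218), left of the rest and pointing to +y, and the brush is held firmly.

Request:
apply_moves(
  commands=[
    {"claw": 1, "tx": 0.7, "ty": 0.5, "tz": 0.1, "rx": 0.045, "ry": 0, "rz": 0},
    {"claw": 1, "tx": 0.6, "ty": 0.5, "tz": 0.1, "rx": 0.046, "ry": 0, "rz": 0.001},
    {"claw": 1, "tx": 0.7, "ty": 0.5, "tz": 0.1, "rx": 0.045, "ry": 0.001, "rz": 0},
    {"claw": 1, "tx": 0.7, "ty": 0.4, "tz": 0, "rx": 0.046, "ry": 0, "rz": 0},
    {"claw": 1, "tx": 0.6, "ty": 0.5, "tz": 0, "rx": 0.045, "ry": 0, "rz": 0.001},
    {"claw": 1, "tx": 0.7, "ty": 0.5, "tz": 0, "rx": 0.045, "ry": 0, "rz": 0},
    {"claw": 1, "tx": 0.7, "ty": 0.5, "tz": 0, "rx": 0.046, "ry": 0.001, "rz": 0},
    {"claw": 1, "tx": 0.7, "ty": 0.5, "tz": 0, "rx": 0.045, "ry": 0, "rz": 0.001},
  ],
)

```text
time_s: 11.6
tool_pos: [0.4522, -0.3314, 0.1803]
tool_rot: [2.426, 1.569, -0.82]
ft_force: [0.2, -0.5, -1.2]
gripper_width: 0.0162
```

```bash
cat > t.py <<'E'
from kin import *
s=log(); F=R(s['tool_rot']);T=s['tool_pos']; G=T-.0187*F[:,0]
p,W,s=shot('side','s4'); crop(p,'s4c',130,330,100,270,4)
Q=W.reshape(-1,3); L=(Q-G)@F
m=(np.abs(L[:,2])<.02)&(np.abs(L[:,0])<.04)&(L[:,1]<-.02)&(L[:,1]>-.2)&(Q[:,2]>.1)
q=L[m]; print(len(q))
for a in np.arange(-.2,0,.02):
    k=q[(q[:,1]>=a)&(q[:,1]<a+.02)]
    if len(k): print(round(a,2),len(k),k.min(0).round(3),k.max(0).round(3),k.mean(0).round(4))
p,W,s=shot('wrist','w4')
E
python3 t.py
```

```text
t 11.6 q [-0.698  0.171  1.374 -0.     1.595  2.548] p [ 0.4522 -0.3314  0.1803] w 0.0162 F [ 0.2 -0.5 -1.2]
[[ 0.001 -0.104 -0.995]
 [-0.001 -0.995  0.104]
 [-1.     0.001 -0.001]]
50
-0.18 3 [-0.006 -0.161  0.003] [ 0.011 -0.161  0.011] [ 0.0029 -0.1613  0.0084]
-0.16 9 [-0.006 -0.159  0.006] [ 0.003 -0.146  0.013] [-0.0016 -0.1534  0.0101]
-0.14 3 [ 0.005 -0.123  0.008] [ 0.01 -0.12  0.01] [ 0.0066 -0.1215  0.0094]
-0.12 6 [-0.001 -0.119  0.007] [ 0.008 -0.101  0.008] [ 0.0037 -0.108   0.008 ]
-0.1 12 [-0.002 -0.099  0.004] [ 0.007 -0.081  0.009] [ 0.0016 -0.0894  0.0071]
-0.08 8 [-0.002 -0.079  0.005] [ 0.007 -0.068  0.009] [ 0.0019 -0.0738  0.0076]
-0.04 9 [-0.006 -0.04  -0.009] [ 0.003 -0.021 -0.001] [-0.0017 -0.0279 -0.0057]
```

View pics/s4c.png

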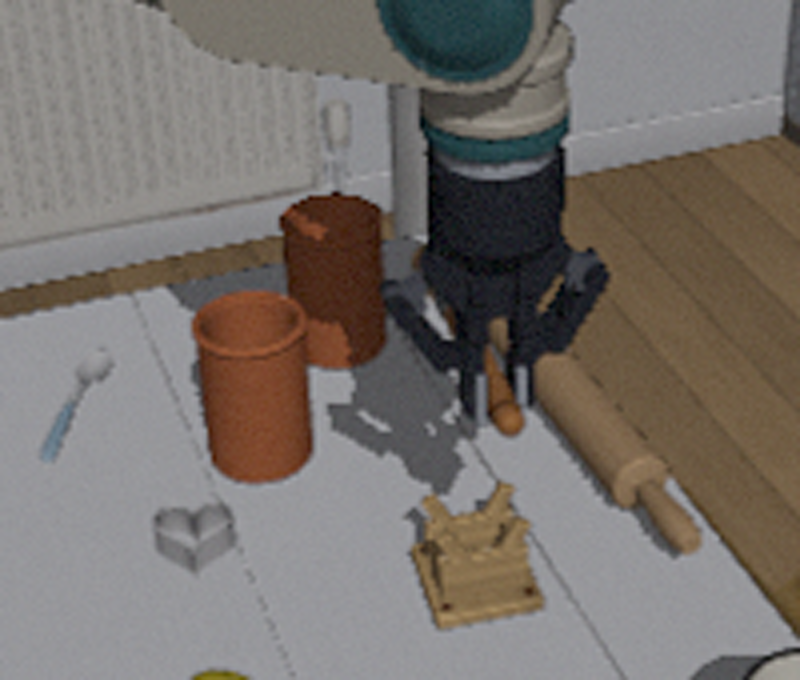

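View pics/w4.png

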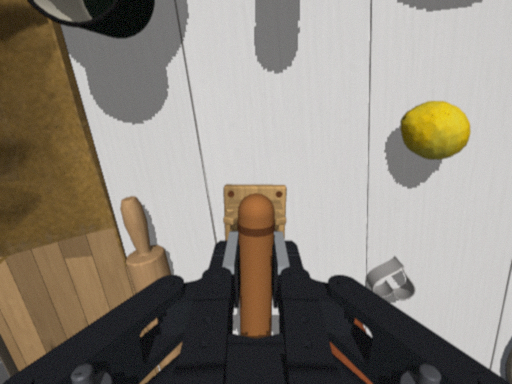

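The wrist view shows the handle end at (257,205), lined up with the rest's base (columns 224–286). The far end sits about 0.16 m from the pads, as planned. I'll lower it now.

Request:
apply_moves(
  commands=[
    {"claw": 1, "tx": 2.5, "ty": 0, "tz": 0, "rx": 0, "ry": 0, "rz": 0},
    {"claw": 1, "tx": 2.5, "ty": 0, "tz": 0, "rx": 0, "ry": 0, "rz": 0},
    {"claw": 1, "tx": 2.5, "ty": 0, "tz": 0, "rx": 0, "ry": 0, "rz": 0},
    {"claw": 1, "tx": 2, "ty": 0, "tz": 0, "rx": 0, "ry": 0, "rz": 0},
    {"claw": 1, "tx": 1.5, "ty": 0, "tz": 0, "rx": 0, "ry": 0, "rz": 0},
    {"claw": 1, "tx": 1.2, "ty": 0, "tz": 0, "rx": 0, "ry": 0, "rz": 0},
    {"claw": 1, "tx": 0.8, "ty": 0, "tz": 0, "rx": 0, "ry": 0, "rz": 0},
    {"claw": 1, "tx": 0.6, "ty": 0, "tz": 0, "rx": 0, "ry": 0, "rz": 0},
  ],
)

```text
time_s: 12.7
tool_pos: [0.4527, -0.3318, 0.045]
tool_rot: [2.413, 1.568, -0.832]
ft_force: [-0.3, 0.6, -0.5]
gripper_width: 0.0162
```

```bash
cat > t.py <<'E'
from kin import *
s=log()
p,W,s=shot('side','s5'); crop(p,'s5c',180,330,150,270,5)
E
python3 t.py
```

```text
t 12.7 q [-0.698  0.292  1.514 -0.     1.332  2.547] p [ 0.4527 -0.3318  0.045 ] w 0.0162 F [-0.3  0.6 -0.5]
[[ 0.002 -0.103 -0.995]
 [-0.002 -0.995  0.103]
 [-1.     0.002 -0.002]]
```

View pics/s5c.png

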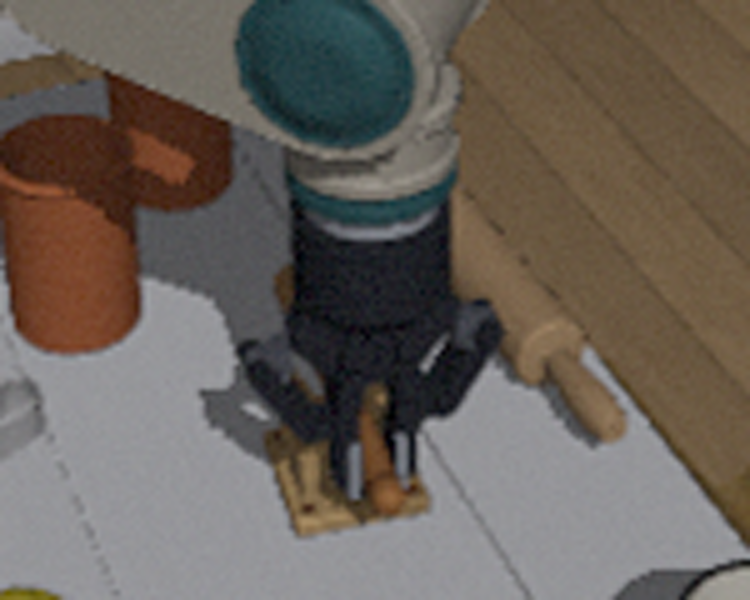

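Request:
apply_moves(
  commands=[
    {"claw": 1, "tx": 0.2, "ty": 0, "tz": 0, "rx": 0, "ry": 0, "rz": 0},
    {"claw": 1, "tx": 0.2, "ty": 0, "tz": 0, "rx": 0, "ry": 0, "rz": 0},
    {"claw": 1, "tx": 0.2, "ty": 0, "tz": 0, "rx": 0, "ry": 0, "rz": 0},
    {"claw": 1, "tx": 0, "ty": 0, "tz": 0, "rx": 0, "ry": 0, "rz": 0},
    {"claw": 1, "tx": 0, "ty": 0, "tz": 0, "rx": 0, "ry": 0, "rz": 0},
    {"claw": 1, "tx": 0, "ty": 0, "tz": 0, "rx": 0, "ry": 0, "rz": 0},
    {"claw": 1, "tx": 0, "ty": 0, "tz": 0, "rx": 0, "ry": 0, "rz": 0},
    {"claw": 1, "tx": 0, "ty": 0, "tz": 0, "rx": 0, "ry": 0, "rz": 0},
  ],
)

```text
time_s: 13.75
tool_pos: [0.4526, -0.3317, 0.0391]
tool_rot: [2.381, 1.568, -0.864]
ft_force: [-0.7, 0.6, -0.6]
gripper_width: 0.0163
```

Request:
apply_moves(
  commands=[
    {"claw": 1, "tx": 0.1, "ty": 0, "tz": 0, "rx": 0, "ry": 0, "rz": 0},
    {"claw": 1, "tx": 0.1, "ty": 0, "tz": 0, "rx": 0, "ry": 0, "rz": 0},
    {"claw": 1, "tx": 0.1, "ty": 0, "tz": 0, "rx": 0, "ry": 0, "rz": 0},
    {"claw": 1, "tx": 0, "ty": 0, "tz": 0, "rx": 0, "ry": 0, "rz": 0},
    {"claw": 0, "tx": 0, "ty": 0, "tz": 0, "rx": 0, "ry": 0, "rz": 0},
    {"claw": 0, "tx": 0, "ty": 0, "tz": 0, "rx": 0, "ry": 0, "rz": 0},
    {"claw": 0, "tx": 0, "ty": 0, "tz": 0, "rx": 0, "ry": 0, "rz": 0},
    {"claw": 0, "tx": 0, "ty": 0, "tz": 0, "rx": 0, "ry": 0, "rz": 0},
  ],
)

```text
time_s: 14.75
tool_pos: [0.4525, -0.3317, 0.0359]
tool_rot: [2.37, 1.568, -0.875]
ft_force: [0.3, 0.3, 0.4]
gripper_width: 0.0851
```

Request:
apply_moves(
  commands=[
    {"claw": 0, "tx": 0, "ty": 0, "tz": 0, "rx": 0, "ry": 0, "rz": 0},
    {"claw": 0, "tx": -0.5, "ty": 0, "tz": 0, "rx": 0, "ry": 0, "rz": 0},
    {"claw": 0, "tx": -1, "ty": 0, "tz": 0, "rx": 0, "ry": 0, "rz": 0},
    {"claw": 0, "tx": -2.5, "ty": 0, "tz": 0, "rx": 0, "ry": 0, "rz": 0},
    {"claw": 0, "tx": -3, "ty": 0, "tz": 0, "rx": 0, "ry": 0, "rz": 0},
    {"claw": 0, "tx": -3, "ty": 0, "tz": 0, "rx": 0, "ry": 0, "rz": 0},
    {"claw": 0, "tx": -3, "ty": 0, "tz": 0, "rx": 0, "ry": 0, "rz": 0},
    {"claw": 0, "tx": -2, "ty": 0, "tz": 0, "rx": 0, "ry": 0, "rz": 0},
  ],
)

```text
time_s: 15.75
tool_pos: [0.4527, -0.3317, 0.1888]
tool_rot: [2.469, 1.565, -0.776]
ft_force: [-0.2, -0.6, 0.2]
gripper_width: 0.0851
```

```bash
cat > t.py <<'E'
from kin import *
s=log()
p,W,s=shot('side','s6'); crop(p,'s6c',180,330,150,270,5)
p,W,s=shot('wrist','w6')
E
python3 t.py
```

```text
t 15.75 q [-0.698  0.165  1.363 -0.     1.607  2.547] p [ 0.4527 -0.3317  0.1888] w 0.0851 F [-0.2 -0.6  0.2]
[[ 0.004 -0.103 -0.995]
 [-0.004 -0.995  0.103]
 [-1.     0.004 -0.004]]
```

View pics/s6c.png

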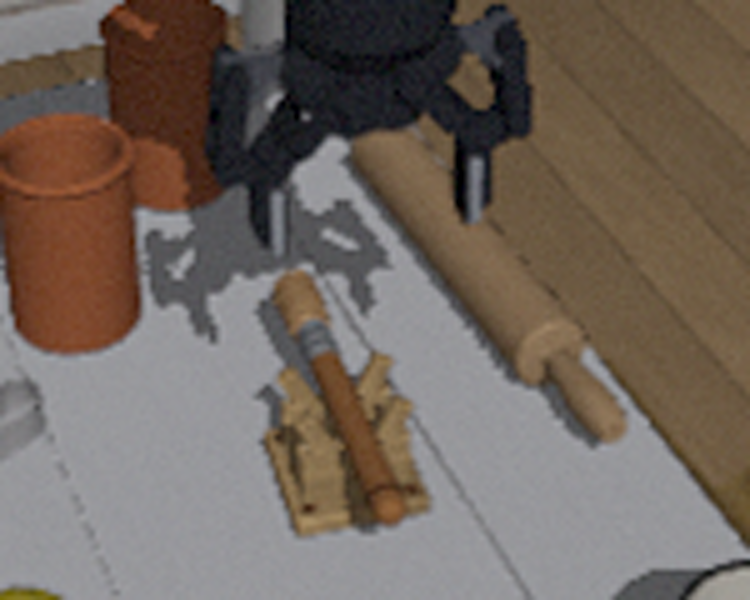

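View pics/w6.png

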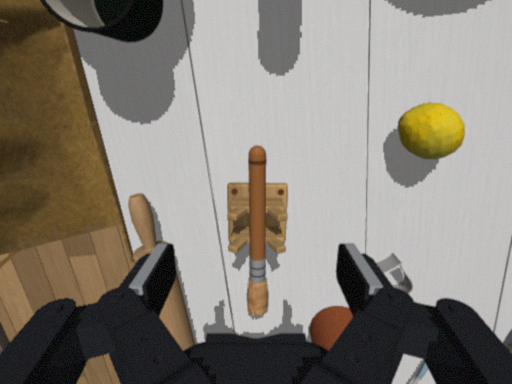

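The brush lies squarely in both notches. In the wrist view the handle end is at (257,152), the ferrule at (258,268) and the bristles at (258,300). I'll measure it and plan the regrip at the ferrule.

```bash
cat > t.py <<'E'
from kin import *
s=monitor.read_state(); W=cloud('wrist',np.load('w6.npz')['d'],s); Q=W.reshape(-1,3)
m=(Q[:,2]>.05)&(Q[:,2]<.08)&(Q[:,1]>-.39)&(Q[:,1]<-.15)&(np.abs(Q[:,0]-(.458+.11*(Q[:,1]+.278)))<.012); q=Q[m]
print(len(q))
for a in np.arange(-.39,-.15,.015):
    k=q[(q[:,1]>=a)&(q[:,1]<a+.015)]
    if len(k): print(round(a,3),len(k),k[:,0].mean().round(4),(k[:,0].max()-k[:,0].min()).round(3),k[:,2].max().round(4),k[:,1].min().round(4),k[:,1].max().round(4))
def dn(b): return frame((0,0,-1),(np.cos(b),np.sin(b),0))
F=R(s['tool_rot']);T=s['tool_pos']
way=[((.458,-.28,.20),dn(-.11+np.pi/2),9),((.4635,-.227,.15),dn(-.11),9),((.4635,-.227,.15),dn(-.11),6)]
chkpath(s['joint_positions'],T,F,way); plan(T,F,way,0)
E
python3 t.py
```

```text
2908
-0.375 136 0.4504 0.017 0.0613 -0.368 -0.36
-0.36 261 0.4509 0.019 0.0621 -0.36 -0.3451
-0.345 244 0.4524 0.018 0.0622 -0.345 -0.3301
-0.33 234 0.454 0.018 0.0622 -0.33 -0.3151
-0.315 228 0.4553 0.018 0.0623 -0.315 -0.3001
-0.3 223 0.4571 0.019 0.0618 -0.2999 -0.285
-0.285 212 0.4587 0.019 0.0625 -0.2849 -0.27
-0.27 197 0.4603 0.019 0.0621 -0.2698 -0.2551
-0.255 187 0.4617 0.018 0.0623 -0.255 -0.2401
-0.24 195 0.4633 0.02 0.0623 -0.24 -0.2251
-0.225 208 0.4649 0.021 0.0636 -0.2249 -0.2101
-0.21 248 0.4663 0.024 0.0664 -0.21 -0.1951
-0.195 214 0.4681 0.025 0.0657 -0.195 -0.1801
-0.18 121 0.4691 0.024 0.0652 -0.18 -0.169
FAIL at 2 8.80759025462228e-05 [-0.68  0.15  1.38  0.    1.61  2.9 ]
FAIL at 3 0.01468952383041487 [-0.73  0.13  1.4   0.07  1.6   2.9 ]
FAIL at 4 0.0036542939358513416 [-0.63  0.13  1.39 -0.04  1.61 -2.9 ]
wp q [-0.62  0.1   1.42 -0.    1.63 -2.08] max speed frac 14.78
wp q [-0.53  0.07  1.55 -0.    1.53 -0.42] max speed frac 0.47
wp q [-0.53  0.07  1.55 -0.    1.53 -0.42] max speed frac 0.00
{"claw":0,"tx":-0.1,"ty":-0.6,"tz":0,"rx":0.175,"ry":-0.001,"rz":0},
{"
[... 828 characters left out ...]
"rz":0},
{"claw":0,"tx":0.5,"ty":0.4,"tz":0.5,"rx":0.175,"ry":0,"rz":0},
{"claw":0,"tx":0.6,"ty":0.5,"tz":0.3,"rx":0.174,"ry":0,"rz":0},
{"claw":0,"tx":0.5,"ty":0.5,"tz":0.3,"rx":0.175,"ry":0,"rz":0},   //call
{"claw":0,"tx":0.6,"ty":0.5,"tz":0.2,"rx":0.175,"ry":0,"rz":0},
{"claw":0,"tx":0.5,"ty":0.6,"tz":0.1,"rx":0.174,"ry":0,"rz":0},
{"claw":0,"tx":0,"ty":0,"tz":0,"rx":0,"ry":0,"rz":0},
{"claw":0,"tx":0,"ty":0,"tz":0,"rx":0,"ry":0,"rz":0},
{"claw":0,"tx":0,"ty":0,"tz":0,"rx":0,"ry":0,"rz":0},
{"claw":0,"tx":0,"ty":0,"tz":0,"rx":0,"ry":0,"rz":0},
{"claw":0,"tx":0,"ty":0,"tz":0,"rx":0,"ry":0,"rz":0},
{"claw":0,"tx":0,"ty":0,"tz":0,"rx":0,"ry":0,"rz":0},   //call
end [ 0.4633 -0.2272  0.1505]
```

```bash
sed -i 's/^way=.*/way=[((.458,-.28,.20),dn(-.105-np.pi\/2),9),((.4643,-.2257,.15),dn(-.105),9),((.4643,-.2257,.034),dn(-.105),6)]/' t.py; python3 t.py | tail -28
```

```text
wp q [-0.62  0.1   1.42  0.    1.63  1.06] max speed frac 0.42
wp q [-0.52  0.07  1.55  0.    1.53 -0.42] max speed frac 0.42
wp q [-0.52  0.19  1.66 -0.    1.29 -0.42] max speed frac 0.10
{"claw":0,"tx":-0.1,"ty":-0.6,"tz":0,"rx":-0.174,"ry":0,"rz":-0.001},
{"claw":0,"tx":-0.1,"ty":-0.6,"tz":-0.1,"rx":-0.175,"ry":0,"rz":-0.001},
{"claw":0,"tx":-0.2,"ty":-0.5,"tz":-0.2,"rx":-0.174,"ry":0,"rz":-0.001},
{"claw":0,"tx":-0.1,"ty":-0.5,"tz":-0.3,"rx":-0.174,"ry":-0.001,"rz":-0.001},
{"claw":0,"tx":-0.1,"ty":-0.5,"tz":-0.3,"rx":-0.175,"ry":0,"rz":-0.001},
{"claw":0,"tx":-0.1,"ty":-0.4,"tz":-0.5,"rx":-0.174,"ry":0,"rz":-0.001},
{"claw":0,"tx":-0.1,"ty":-0.3,"tz":-0.5,"rx":-0.174,"ry":0,"rz":-0.001},
{"claw":0,"tx":-0.1,"ty":-0.2,"tz":-0.5,"rx":-0.175,"ry":0,"rz":-0.001},   //call
{"claw":0,"tx":-0.1,"ty":-0.1,"tz":-0.6,"rx":-0.174,"ry":0,"rz":-0.001},
{"claw":0,"tx":0.6,"ty":0,"tz":-0.6,"rx":-0.175,"ry":0,"rz":0},
{"claw":0,"tx":0.5,"ty":0.1,"tz":-0.6,"rx":-0.174,"ry":0,"rz":0},
{"claw":0,"tx":0.6,"ty":0.2,"tz":-0.6,"rx":-0.175,"ry":0,"rz":0},
{"claw":0,"tx":0.5,"ty":0.3,"tz":-0.5,"rx":-0.174,"ry":0,"rz":0},
{"claw":0,"tx":0.6,"ty":0.4,"tz":-0.4,"rx":-0.175,"ry":0,"rz":0},
{"claw":0,"tx":0.5,"ty":0.5,"tz":-0.4,"rx":-0.174,"ry":0,"rz":0},
{"claw":0,"tx":0.6,"ty":0.5,"tz":-0.3,"rx":-0.175,"ry":0,"rz":0},   //call
{"claw":0,"tx":0.5,"ty":0.6,"tz":-0.2,"rx":-0.174,"ry":0,"rz":0},
{"claw":0,"tx":0.6,"ty":0.6,"tz":-0.1,"rx":-0.175,"ry":0,"rz":0},
{"claw":0,"tx":1.9,"ty":0,"tz":0,"rx":0,"ry":0,"rz":0},
{"claw":0,"tx":2,"ty":0,"tz":0,"rx":0,"ry":0,"rz":0},
{"claw":0,"tx":1.9,"ty":0,"tz":0,"rx":0,"ry":0,"rz":0},
{"claw":0,"tx":1.9,"ty":0,"tz":0,"rx":0,"ry":0,"rz":0},
{"claw":0,"tx":1.9,"ty":0,"tz":0,"rx":0,"ry":0,"rz":0},
{"claw":0,"tx":2,"ty":0,"tz":0,"rx":0,"ry":0,"rz":0},   //call
end [ 0.4644 -0.2255  0.0336]
```

Request:
apply_moves(
  commands=[
    {"claw": 0, "tx": -0.1, "ty": -0.6, "tz": 0, "rx": -0.174, "ry": 0, "rz": -0.001},
    {"claw": 0, "tx": -0.1, "ty": -0.6, "tz": -0.1, "rx": -0.175, "ry": 0, "rz": -0.001},
    {"claw": 0, "tx": -0.2, "ty": -0.5, "tz": -0.2, "rx": -0.174, "ry": 0, "rz": -0.001},
    {"claw": 0, "tx": -0.1, "ty": -0.5, "tz": -0.3, "rx": -0.174, "ry": -0.001, "rz": -0.001},
    {"claw": 0, "tx": -0.1, "ty": -0.5, "tz": -0.3, "rx": -0.175, "ry": 0, "rz": -0.001},
    {"claw": 0, "tx": -0.1, "ty": -0.4, "tz": -0.5, "rx": -0.174, "ry": 0, "rz": -0.001},
    {"claw": 0, "tx": -0.1, "ty": -0.3, "tz": -0.5, "rx": -0.174, "ry": 0, "rz": -0.001},
    {"claw": 0, "tx": -0.1, "ty": -0.2, "tz": -0.5, "rx": -0.175, "ry": 0, "rz": -0.001},
  ],
)

```text
time_s: 16.85
tool_pos: [0.4561, -0.2845, 0.1942]
tool_rot: [-2.086, 1.565, 2.353]
ft_force: [-0.5, 0.1, 0.5]
gripper_width: 0.0849
```

Request:
apply_moves(
  commands=[
    {"claw": 0, "tx": -0.1, "ty": -0.1, "tz": -0.6, "rx": -0.174, "ry": 0, "rz": -0.001},
    {"claw": 0, "tx": 0.6, "ty": 0, "tz": -0.6, "rx": -0.175, "ry": 0, "rz": 0},
    {"claw": 0, "tx": 0.5, "ty": 0.1, "tz": -0.6, "rx": -0.174, "ry": 0, "rz": 0},
    {"claw": 0, "tx": 0.6, "ty": 0.2, "tz": -0.6, "rx": -0.175, "ry": 0, "rz": 0},
    {"claw": 0, "tx": 0.5, "ty": 0.3, "tz": -0.5, "rx": -0.174, "ry": 0, "rz": 0},
    {"claw": 0, "tx": 0.6, "ty": 0.4, "tz": -0.4, "rx": -0.175, "ry": 0, "rz": 0},
    {"claw": 0, "tx": 0.5, "ty": 0.5, "tz": -0.4, "rx": -0.174, "ry": 0, "rz": 0},
    {"claw": 0, "tx": 0.6, "ty": 0.5, "tz": -0.3, "rx": -0.175, "ry": 0, "rz": 0},
  ],
)

```text
time_s: 17.85
tool_pos: [0.4614, -0.2365, 0.1563]
tool_rot: [2.887, 1.564, 2.439]
ft_force: [-0.5, -1.0, -0.9]
gripper_width: 0.0853
```

```bash
cat > t.py <<'E'
from kin import *
s=log(); F=R(s['tool_rot']);T=s['tool_pos']
def dn(b): return frame((0,0,-1),(np.cos(b),np.sin(b),0))
way=[((.4643,-.2257,.13),dn(-.105),4),((.4643,-.2257,.034),dn(-.105),4)]
chkpath(s['joint_positions'],T,F,way); plan(T,F,way,0)
E
python3 t.py
```

```text
t 17.85 q [-5.450e-01  7.500e-02  1.527e+00  1.000e-03  1.546e+00 -9.700e-02] p [ 0.4614 -0.2365  0.1563] w 0.0853 F [-0.5 -1.  -0.9]
[[-0.005  0.433  0.901]
 [ 0.004  0.901 -0.433]
 [-1.     0.002 -0.006]]
wp q [-0.52  0.08  1.57  0.    1.49 -0.42] max speed frac 0.21
wp q [-0.52  0.19  1.66 -0.    1.29 -0.42] max speed frac 0.12
{"claw":0,"tx":0.7,"ty":0.3,"tz":0,"rx":-0.086,"ry":-0.002,"rz":-0.001},
{"claw":0,"tx":0.6,"ty":0.3,"tz":-0.1,"rx":-0.086,"ry":-0.001,"rz":0},
{"claw":0,"tx":0.7,"ty":0.2,"tz":0,"rx":-0.085,"ry":-0.002,"rz":-0.001},
{"claw":0,"tx":0.6,"ty":0.3,"tz":0,"rx":-0.086,"ry":-0.001,"rz":-0.001},
{"claw":0,"tx":2.4,"ty":0,"tz":0,"rx":0,"ry":0,"rz":0},
{"claw":0,"tx":2.4,"ty":0,"tz":0,"rx":0,"ry":0,"rz":0},
{"claw":0,"tx":2.4,"ty":0,"tz":0,"rx":0,"ry":0,"rz":0},
{"claw":0,"tx":2.4,"ty":0,"tz":0,"rx":0,"ry":0,"rz":0},   //call
end [ 0.4639 -0.2257  0.0343]
```

Request:
apply_moves(
  commands=[
    {"claw": 0, "tx": 0.7, "ty": 0.3, "tz": 0, "rx": -0.086, "ry": -0.002, "rz": -0.001},
    {"claw": 0, "tx": 0.6, "ty": 0.3, "tz": -0.1, "rx": -0.086, "ry": -0.001, "rz": 0},
    {"claw": 0, "tx": 0.7, "ty": 0.2, "tz": 0, "rx": -0.085, "ry": -0.002, "rz": -0.001},
    {"claw": 0, "tx": 0.6, "ty": 0.3, "tz": 0, "rx": -0.086, "ry": -0.001, "rz": -0.001},
    {"claw": 0, "tx": 1, "ty": 0, "tz": 0, "rx": 0, "ry": 0, "rz": 0},
    {"claw": 0, "tx": 1, "ty": 0, "tz": 0, "rx": 0, "ry": 0, "rz": 0},
    {"claw": 0, "tx": 0, "ty": 0, "tz": 0, "rx": 0, "ry": 0, "rz": 0},
    {"claw": 0, "tx": 0, "ty": 0, "tz": 0, "rx": 0, "ry": 0, "rz": 0},
  ],
)

```text
time_s: 18.85
tool_pos: [0.4643, -0.2263, 0.1114]
tool_rot: [-0.716, 1.569, -0.828]
ft_force: [-1.2, -0.4, 0.4]
gripper_width: 0.0856
```

```bash
cat > t.py <<'E'
from kin import *
s=log(); F=R(s['tool_rot']);T=s['tool_pos']
def dn(b): return frame((0,0,-1),(np.cos(b),np.sin(b),0))
way=[((.4643,-.2257,.034),dn(-.105),8)]
chkpath(s['joint_positions'],T,F,way); plan(T,F,way,0)
shot('wrist','w7')
E
python3 t.py
```

```text
t 18.85 q [-0.525  0.1    1.592 -0.     1.448 -0.413] p [ 0.4643 -0.2263  0.1114] w 0.0856 F [-1.2 -0.4  0.4]
[[ 0.001  0.111  0.994]
 [-0.001  0.994 -0.111]
 [-1.    -0.001  0.001]]
wp q [-0.52  0.19  1.66 -0.    1.29 -0.42] max speed frac 0.05
{"claw":0,"tx":1,"ty":0,"tz":0,"rx":-0.001,"ry":0,"rz":0},
{"claw":0,"tx":0.9,"ty":0,"tz":0,"rx":-0.001,"ry":0,"rz":0},
{"claw":0,"tx":1,"ty":0,"tz":0,"rx":0,"ry":0,"rz":0},
{"claw":0,"tx":1,"ty":0,"tz":0,"rx":-0.001,"ry":0,"rz":0},
{"claw":0,"tx":0.9,"ty":0,"tz":0,"rx":-0.001,"ry":0.001,"rz":0.001},
{"claw":0,"tx":1,"ty":0,"tz":0,"rx":-0.001,"ry":0,"rz":0},
{"claw":0,"tx":1,"ty":0.1,"tz":0,"rx":-0.001,"ry":0,"rz":0},
{"claw":0,"tx":0.9,"ty":0,"tz":0,"rx":-0.001,"ry":0,"rz":0},   //call
end [ 0.4645 -0.2253  0.0344]
```

View pics/w7.png

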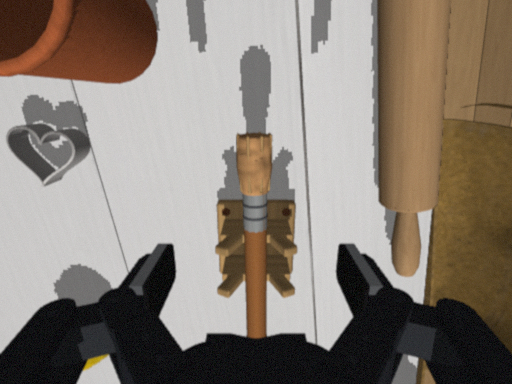

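The brush is centred at column 255 with the ferrule at (255,212), squarely between the open fingers. Going down and closing.

Request:
apply_moves(
  commands=[
    {"claw": 0, "tx": 1.2, "ty": 0, "tz": 0, "rx": 0, "ry": 0, "rz": 0},
    {"claw": 0, "tx": 1.2, "ty": 0, "tz": 0, "rx": 0, "ry": 0, "rz": 0},
    {"claw": 0, "tx": 1.2, "ty": 0, "tz": 0, "rx": 0, "ry": 0, "rz": 0},
    {"claw": 0, "tx": 1.1, "ty": 0, "tz": 0, "rx": 0, "ry": 0, "rz": 0},
    {"claw": 0, "tx": 1, "ty": 0.1, "tz": 0, "rx": 0, "ry": 0, "rz": 0},
    {"claw": 0, "tx": 1, "ty": 0, "tz": 0, "rx": 0, "ry": 0, "rz": 0},
    {"claw": 0, "tx": 0.6, "ty": 0, "tz": 0, "rx": 0, "ry": 0, "rz": 0},
    {"claw": 0, "tx": 0.4, "ty": 0, "tz": 0, "rx": 0, "ry": 0, "rz": 0},
  ],
)

```text
time_s: 19.9
tool_pos: [0.4644, -0.2252, 0.0339]
tool_rot: [-0.784, 1.57, -0.895]
ft_force: [-0.1, 0.1, -0.2]
gripper_width: 0.0854
```

Request:
apply_moves(
  commands=[
    {"claw": 1, "tx": 0, "ty": 0, "tz": 0, "rx": 0, "ry": 0, "rz": 0},
    {"claw": 1, "tx": 0, "ty": 0, "tz": 0, "rx": 0, "ry": 0, "rz": 0},
    {"claw": 1, "tx": 0, "ty": 0, "tz": 0, "rx": 0, "ry": 0, "rz": 0},
    {"claw": 1, "tx": 0, "ty": 0, "tz": 0, "rx": 0, "ry": 0, "rz": 0},
    {"claw": 1, "tx": 0, "ty": 0, "tz": 0, "rx": 0, "ry": 0, "rz": 0},
    {"claw": 1, "tx": 0, "ty": 0, "tz": 0, "rx": 0, "ry": 0, "rz": 0},
    {"claw": 1, "tx": 0, "ty": 0, "tz": 0, "rx": 0, "ry": 0, "rz": 0},
    {"claw": 1, "tx": 0, "ty": 0, "tz": 0, "rx": 0, "ry": 0, "rz": 0},
  ],
)

```text
time_s: 20.9
tool_pos: [0.4645, -0.2253, 0.0344]
tool_rot: [-0.711, 1.569, -0.822]
ft_force: [-1.1, 0.8, 3.3]
gripper_width: 0.0161
```

```bash
cat > t.py <<'E'
from kin import *
s=log(); F=R(s['tool_rot']);T=s['tool_pos']
def tl(t,b=0.): return frame((0,np.cos(t),-np.sin(t)),(1,0,0))
def dn(b): return frame((0,0,-1),(np.cos(b),np.sin(b),0))
t=.1
Cx=np.array([.4595,.030])
def Gtcp(zg): # handle axis passes mouth centre; grip 143 mm above handle end
    Rf=tl(t); return Rf, None
Rf=tl(t); b=Rf[:,1]  # handle->bristle
def tcp(mz):  # handle end height mz; handle end horizontally centred s.t. axis passes bore middle at mid depth
    e=np.array([Cx[0],Cx[1]-.0,mz])-0; e=e-b*0
    mid=np.array([Cx[0],Cx[1],.07]); k=(mz-mid[2])/b[2]; e=mid+b*k
    return e+.143*b+.0187*Rf[:,0]
way=[((T[0],T[1],.17),dn(-.105),8),((.45,-.12,.32),tl(.7),8),(tcp(.16),Rf,8),(tcp(.012),Rf,12)]
print([w[0] for w in way])
chkpath(s['joint_positions'],T,F,way); plan(T,F,way,1)
E
python3 t.py
```

```text
t 20.9 q [-0.523  0.19   1.659 -0.     1.292 -0.412] p [ 0.4645 -0.2253  0.0344] w 0.0161 F [-1.1  0.8  3.3]
[[ 0.001  0.111  0.994]
 [-0.001  0.994 -0.111]
 [-1.    -0.001  0.001]]
[(np.float64(0.4645271105829836), np.float64(-0.22525062481465452), 0.17), (0.45, -0.12, 0.32), array([0.4595    , 0.07191288, 0.30041871]), array([0.4595    , 0.05706335, 0.15241871])]
wp q [-0.52  0.05  1.52  0.    1.57 -0.42] max speed frac 0.09
wp q [-0.7   0.16  1.31  0.78  2.16 -0.42] max speed frac 0.27
wp q [-0.5   0.14  1.69  1.33  2.02 -0.33] max speed frac 0.18
wp q [-0.52  0.41  1.71  1.19  1.95 -0.65] max speed frac 0.08
{"claw":1,"tx":-1.7,"ty":0,"tz":0,"rx":-0.001,"ry":0,"rz":0},
{"claw":1,"tx":-1.7,"ty":0,"tz":0,"rx":0,"ry":0,"rz":0},
{"claw":1,"tx":-1.7,"ty":0,"tz":0,"rx":-0.001,"ry":0,"rz":0},
{"claw":1,"tx":-1.7,"ty":0,"tz":0,"rx":-0.001,"ry":0.001,"rz":0},
{"claw":1,"tx":-1.7,"ty":0,"tz":0,"rx":-0.001,"ry":0,"rz":0.001},
{"claw":1,"tx":-1.7,"ty":0,"tz":0,"rx":0,"ry":0,"rz":0},
{"claw":1,"tx":-1.7,"ty":0,"tz":0,"rx":-0.001,"ry":0,"rz":0},
{"claw":1,"tx":-1.7,"ty":0,"tz":0,"rx":-0.001,"r
[... 1168 characters left out ...]
y":-1.2,"tz":0,"rx":0,"ry":0,"rz":0},
{"claw":1,"tx":0,"ty":-1.3,"tz":0,"rx":0,"ry":0,"rz":0},
{"claw":1,"tx":0,"ty":-1.2,"tz":0,"rx":0,"ry":0,"rz":0},
{"claw":1,"tx":0,"ty":-1.3,"tz":0,"rx":0,"ry":0,"rz":0},
{"claw":1,"tx":0,"ty":-1.2,"tz":0,"rx":0,"ry":0,"rz":0},
{"claw":1,"tx":0,"ty":-1.2,"tz":0,"rx":0,"ry":0,"rz":0},
{"claw":1,"tx":0,"ty":-1.3,"tz":0,"rx":0,"ry":0,"rz":0},
{"claw":1,"tx":0,"ty":-1.2,"tz":0,"rx":0,"ry":0,"rz":0},   //call
{"claw":1,"tx":0,"ty":-1.2,"tz":0,"rx":0,"ry":0,"rz":0},
{"claw":1,"tx":0,"ty":-1.3,"tz":0,"rx":0,"ry":0,"rz":0},
{"claw":1,"tx":0,"ty":-1.2,"tz":0,"rx":0,"ry":0,"rz":0},
{"claw":1,"tx":0,"ty":-1.3,"tz":0,"rx":0,"ry":0,"rz":0},
end [0.4597 0.0566 0.1521]
```

Gripped, with the opening at 16.1 mm and the brush still in place. The gripper body would come close to the rim at a tilt of 0.1, so I'll insert with the brush tilted 0.27 rad.

```bash
sed -i 's/^t=.1$/t=.27/; s/tcp(.012),Rf,12/tcp(.016),Rf,12/' t.py; python3 t.py
```

```text
t 20.9 q [-0.523  0.19   1.659 -0.     1.292 -0.412] p [ 0.4645 -0.2253  0.0344] w 0.0161 F [-1.1  0.8  3.3]
[[ 0.001  0.111  0.994]
 [-0.001  0.994 -0.111]
 [-1.    -0.001  0.001]]
[(np.float64(0.4645271105829836), np.float64(-0.22525062481465452), 0.17), (0.45, -0.12, 0.32), array([0.4595    , 0.11107334, 0.29283136]), array([0.4595    , 0.07122017, 0.14883136])]
wp q [-0.52  0.05  1.52  0.    1.57 -0.42] max speed frac 0.09
wp q [-0.7   0.16  1.31  0.78  2.16 -0.42] max speed frac 0.27
wp q [-0.41  0.04  1.7   1.21  1.91 -0.29] max speed frac 0.15
wp q [-0.48  0.3   1.74  1.09  1.85 -0.61] max speed frac 0.08
{"claw":1,"tx":-1.7,"ty":0,"tz":0,"rx":-0.001,"ry":0,"rz":0},
{"claw":1,"tx":-1.7,"ty":0,"tz":0,"rx":0,"ry":0,"rz":0},
{"claw":1,"tx":-1.7,"ty":0,"tz":0,"rx":-0.001,"ry":0,"rz":0},
{"claw":1,"tx":-1.7,"ty":0,"tz":0,"rx":-0.001,"ry":0.001,"rz":0},
{"claw":1,"tx":-1.7,"ty":0,"tz":0,"rx":-0.001,"ry":0,"rz":0.001},
{"claw":1,"tx":-1.7,"ty":0,"tz":0,"rx":0,"ry":0,"rz":0},
{"claw":1,"tx":-1.7,"ty":0,"tz":0,"rx":-0.001,"ry":0,"rz":0},
{"claw":1,"tx":-1.7,"ty":0,"tz":0,"rx":-0.001,"r
[... 1170 characters left out ...]
y":-1.2,"tz":0,"rx":0,"ry":0,"rz":0},
{"claw":1,"tx":0,"ty":-1.3,"tz":0,"rx":0,"ry":0,"rz":0},
{"claw":1,"tx":0,"ty":-1.2,"tz":0,"rx":0,"ry":0,"rz":0},
{"claw":1,"tx":0,"ty":-1.3,"tz":0,"rx":0,"ry":0,"rz":0},
{"claw":1,"tx":0,"ty":-1.2,"tz":0,"rx":0,"ry":0,"rz":0},
{"claw":1,"tx":0,"ty":-1.3,"tz":0,"rx":0,"ry":0,"rz":0},
{"claw":1,"tx":0,"ty":-1.2,"tz":0,"rx":0,"ry":0,"rz":0},
{"claw":1,"tx":0,"ty":-1.2,"tz":0,"rx":0,"ry":0,"rz":0},   //call
{"claw":1,"tx":0,"ty":-1.3,"tz":0,"rx":0,"ry":0,"rz":0},
{"claw":1,"tx":0,"ty":-1.2,"tz":0,"rx":0,"ry":0,"rz":0},
{"claw":1,"tx":0,"ty":-1.3,"tz":0,"rx":0,"ry":0,"rz":0},
{"claw":1,"tx":0,"ty":-1.2,"tz":0,"rx":0,"ry":0,"rz":0},
end [0.4597 0.0711 0.149 ]
```

Request:
apply_moves(
  commands=[
    {"claw": 1, "tx": -1, "ty": 0, "tz": 0, "rx": 0, "ry": 0, "rz": 0},
    {"claw": 1, "tx": -1.7, "ty": 0, "tz": 0, "rx": 0, "ry": 0, "rz": 0},
    {"claw": 1, "tx": -1.7, "ty": 0, "tz": 0, "rx": 0, "ry": 0, "rz": 0},
    {"claw": 1, "tx": -1.7, "ty": 0, "tz": 0, "rx": 0, "ry": 0, "rz": 0},
    {"claw": 1, "tx": -1.7, "ty": 0, "tz": 0, "rx": 0, "ry": 0, "rz": 0},
    {"claw": 1, "tx": -2, "ty": 0, "tz": 0, "rx": 0, "ry": 0, "rz": 0},
    {"claw": 1, "tx": -2, "ty": 0, "tz": 0, "rx": 0, "ry": 0, "rz": 0},
    {"claw": 1, "tx": -1.7, "ty": 0, "tz": 0, "rx": 0, "ry": 0, "rz": 0},
  ],
)

```text
time_s: 21.9
tool_pos: [0.4644, -0.2251, 0.1708]
tool_rot: [-0.616, 1.569, -0.727]
ft_force: [-0.3, 0.8, -1.6]
gripper_width: 0.016
```

```bash
cat > t2.py <<'E'
from kin import *
s=log(); F=R(s['tool_rot']);T=s['tool_pos']; G=T-.0187*F[:,0]
p,W,s=shot('side','s8'); crop(p,'s8c',150,330,120,270,4)
E
python3 t2.py; sed -i 's/way=\[((T\[0\],T\[1\],.17),dn(-.105),8),/way=[/' t.py; python3 t.py
```

```text
t 21.9 q [-0.523  0.052  1.522 -0.     1.566 -0.412] p [ 0.4644 -0.2251  0.1708] w 0.016 F [-0.3  0.8 -1.6]
[[ 0.001  0.111  0.994]
 [-0.001  0.994 -0.111]
 [-1.    -0.001  0.002]]
t 21.95 q [-0.523  0.05   1.518 -0.     1.567 -0.412] p [ 0.4652 -0.2256  0.1732] w 0.0156 F [-0.2 -0.3  1. ]
[[ 0.005  0.111  0.994]
 [-0.003  0.994 -0.111]
 [-1.    -0.003  0.005]]
[(0.45, -0.12, 0.32), array([0.4595    , 0.11107334, 0.29283136]), array([0.4595    , 0.07122017, 0.14883136])]
wp q [-0.7   0.16  1.31  0.78  2.16 -0.42] max speed frac 0.27
wp q [-0.41  0.04  1.7   1.21  1.91 -0.29] max speed frac 0.15
wp q [-0.48  0.3   1.74  1.09  1.85 -0.61] max speed frac 0.08
{"claw":1,"tx":-1.8,"ty":1.3,"tz":-0.3,"rx":-0.013,"ry":0.007,"rz":0.109},
{"claw":1,"tx":-1.7,"ty":1.5,"tz":-0.3,"rx":-0.013,"ry":0.006,"rz":0.109},
{"claw":1,"tx":-1.5,"ty":1.6,"tz":-0.4,"rx":-0.012,"ry":0.007,"rz":0.109},
{"claw":1,"tx":-1.4,"ty":1.9,"tz":-0.3,"rx":-0.013,"ry":0.006,"rz":0.109},
{"claw":1,"tx":-1.1,"ty":1.9,"tz":-0.2,"rx":-0.013,"ry":0.007,"rz":0.109},
{"claw":1,"tx":-0.9,"ty":2.1,"tz":-0.3,"rx":-0.012,"ry":0.00
[... 711 characters left out ...]
y":-1.2,"tz":0,"rx":0,"ry":0,"rz":0},
{"claw":1,"tx":0,"ty":-1.3,"tz":0,"rx":0,"ry":0,"rz":0},
{"claw":1,"tx":0,"ty":-1.2,"tz":0,"rx":0,"ry":0,"rz":0},
{"claw":1,"tx":0,"ty":-1.3,"tz":0,"rx":0,"ry":0,"rz":0},
{"claw":1,"tx":0,"ty":-1.2,"tz":0,"rx":0,"ry":0,"rz":0},
{"claw":1,"tx":0,"ty":-1.3,"tz":0,"rx":0,"ry":0,"rz":0},
{"claw":1,"tx":0,"ty":-1.2,"tz":0,"rx":0,"ry":0,"rz":0},
{"claw":1,"tx":0,"ty":-1.3,"tz":0,"rx":0,"ry":0,"rz":0},   //call
{"claw":1,"tx":0,"ty":-1.2,"tz":0,"rx":0,"ry":0,"rz":0},
{"claw":1,"tx":0,"ty":-1.3,"tz":0,"rx":0,"ry":0,"rz":0},
{"claw":1,"tx":0,"ty":-1.2,"tz":0,"rx":0,"ry":0,"rz":0},
{"claw":1,"tx":0,"ty":-1.3,"tz":0,"rx":0,"ry":0,"rz":0},
end [0.4595 0.0716 0.1486]
```

View pics/s8c.png

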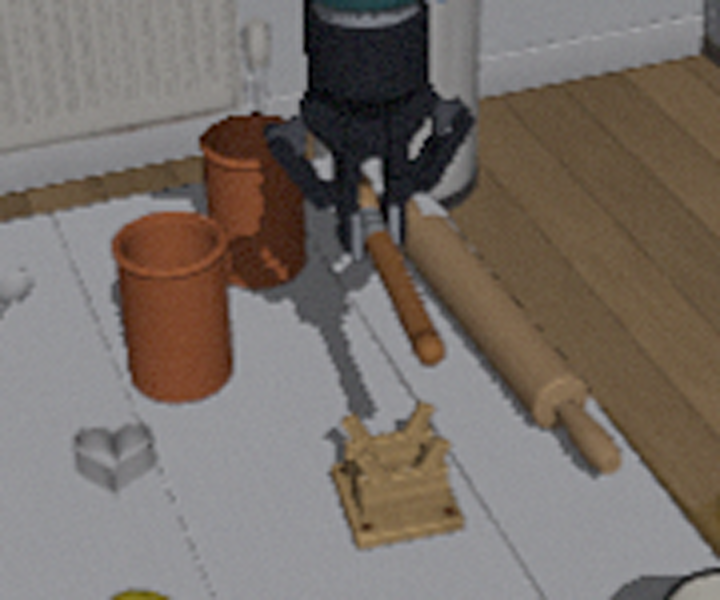

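The brush is held at the ferrule, level, with the handle end pointing at the camera (crop px (430,345)). Continuing to the pose above the crock.

Request:
apply_moves(
  commands=[
    {"claw": 1, "tx": -1.8, "ty": 1.3, "tz": -0.3, "rx": -0.013, "ry": 0.007, "rz": 0.109},
    {"claw": 1, "tx": -1.7, "ty": 1.5, "tz": -0.3, "rx": -0.013, "ry": 0.006, "rz": 0.109},
    {"claw": 1, "tx": -1.5, "ty": 1.6, "tz": -0.4, "rx": -0.012, "ry": 0.007, "rz": 0.109},
    {"claw": 1, "tx": -1.4, "ty": 1.9, "tz": -0.3, "rx": -0.013, "ry": 0.006, "rz": 0.109},
    {"claw": 1, "tx": -1.1, "ty": 1.9, "tz": -0.2, "rx": -0.013, "ry": 0.007, "rz": 0.109},
    {"claw": 1, "tx": -0.9, "ty": 2.1, "tz": -0.3, "rx": -0.012, "ry": 0.006, "rz": 0.11},
    {"claw": 1, "tx": -0.6, "ty": 2.1, "tz": -0.2, "rx": -0.013, "ry": 0.007, "rz": 0.109},
    {"claw": 1, "tx": -0.4, "ty": 2.3, "tz": -0.3, "rx": -0.013, "ry": 0.007, "rz": 0.109},
  ],
)

```text
time_s: 22.95
tool_pos: [0.4492, -0.1191, 0.3168]
tool_rot: [1.576, 0.694, 1.575]
ft_force: [0.1, 0.0, -1.0]
gripper_width: 0.0158
```

Request:
apply_moves(
  commands=[
    {"claw": 1, "tx": 2.4, "ty": 1.6, "tz": 0.1, "rx": 0, "ry": 0, "rz": 0.054},
    {"claw": 1, "tx": 2.5, "ty": 1.5, "tz": 0.1, "rx": 0, "ry": 0, "rz": 0.053},
    {"claw": 1, "tx": 2.6, "ty": 1.3, "tz": 0.2, "rx": 0, "ry": 0, "rz": 0.054},
    {"claw": 1, "tx": 2.7, "ty": 1.2, "tz": 0.1, "rx": 0, "ry": 0, "rz": 0.054},
    {"claw": 1, "tx": 2.7, "ty": 1, "tz": 0.1, "rx": 0, "ry": 0, "rz": 0.054},
    {"claw": 1, "tx": 2.7, "ty": 0.9, "tz": 0.1, "rx": 0, "ry": 0, "rz": 0.053},
    {"claw": 1, "tx": 2.8, "ty": 0.8, "tz": 0.2, "rx": 0, "ry": 0, "rz": 0.054},
    {"claw": 1, "tx": 2.9, "ty": 0.6, "tz": 0.1, "rx": 0, "ry": 0, "rz": 0.054},
  ],
)

```text
time_s: 23.95
tool_pos: [0.4591, 0.1127, 0.2898]
tool_rot: [1.575, 0.266, 1.572]
ft_force: [-0.6, 0.7, -0.5]
gripper_width: 0.0164
```

Request:
apply_moves(
  commands=[
    {"claw": 1, "tx": 0, "ty": 0, "tz": 0, "rx": 0, "ry": 0, "rz": 0},
    {"claw": 1, "tx": 0, "ty": 0, "tz": 0, "rx": 0, "ry": 0, "rz": 0},
    {"claw": 1, "tx": 0, "ty": 0, "tz": 0, "rx": 0, "ry": 0, "rz": 0},
    {"claw": 1, "tx": 0, "ty": 0, "tz": 0, "rx": 0, "ry": 0, "rz": 0},
    {"claw": 1, "tx": 0, "ty": 0, "tz": 0, "rx": 0, "ry": 0, "rz": 0},
    {"claw": 1, "tx": 0, "ty": 0, "tz": 0, "rx": 0, "ry": 0, "rz": 0},
    {"claw": 1, "tx": 0, "ty": 0, "tz": 0, "rx": 0, "ry": 0, "rz": 0},
    {"claw": 1, "tx": 0, "ty": 0, "tz": 0, "rx": 0, "ry": 0, "rz": 0},
  ],
)

```text
time_s: 24.95
tool_pos: [0.4591, 0.1119, 0.29]
tool_rot: [1.575, 0.267, 1.572]
ft_force: [-0.2, -0.9, -0.1]
gripper_width: 0.0158
```

```bash
cat > t2.py <<'E'
from kin import *
s=log(); F=R(s['tool_rot']);T=s['tool_pos']; G=T-.0187*F[:,0]
print('G',G,'pred handle end',G-.143*F[:,1])
for n in ('side','top'):
    p,W,_=shot(n,n+'9'); crop(p,n+'9c',*((130,310,70,250,3) if n=='side' else (100,300,150,280,4)))
    Q=W.reshape(-1,3); m=(np.hypot(Q[:,0]-.46,Q[:,1]-.05)<.07)&(Q[:,2]>.135)&(Q[:,2]<.27); L=(Q[m]-G)@F
    k=(np.abs(L[:,2])<.02)&(np.abs(L[:,0])<.025)&(L[:,1]<-.02); q=Q[m][k]; 
    if len(q)>5: print(n,len(q),q.min(0),q.mean(0),L[k].min(0),L[k].mean(0))
    q=Q[(np.hypot(Q[:,0]-.46,Q[:,1]-.03)<.06)&(Q[:,2]>.112)&(Q[:,2]<.127)]
    if len(q)>20:
        r=least_squares(lambda a:np.hypot(q[:,0]-a[0],q[:,1]-a[1])-.037,(.46,.03),loss='soft_l1',f_scale=.003); print('rim',len(q),r.x)
shot('wrist','w9')
E
python3 t2.py
```

```text
t 24.95 q [-0.408  0.046  1.708  1.214  1.907 -0.296] p [0.4591 0.1119 0.29  ] w 0.0158 F [-0.2 -0.9 -0.1]
[[-0.001  0.004  1.   ]
 [ 0.964  0.264  0.   ]
 [-0.264  0.964 -0.004]]
G [0.45913259 0.09383391 0.29492058] pred handle end [0.45859448 0.0560381  0.15700689]
side 130 [0.44881851 0.04717805 0.15814058] [0.45701035 0.06345952 0.20528464] [-0.01246704 -0.14179172 -0.00985139] [-0.00560031 -0.09448385 -0.00177429]
rim 157 [0.46042768 0.03114125]
top 24 [0.45708139 0.07028762 0.23574303] [0.46224864 0.07495666 0.25582803] [-0.01074965 -0.06250516 -0.00193988] [-0.00787788 -0.04267974  0.00326602]
rim 73 [0.45901221 0.03038523]
```

View pics/side9c.png

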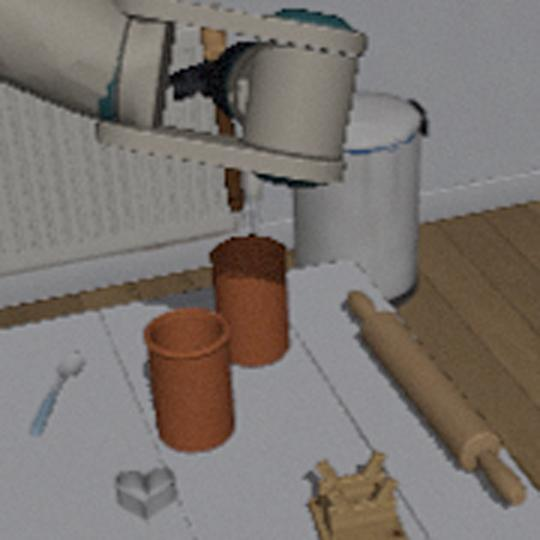

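View pics/w9.png

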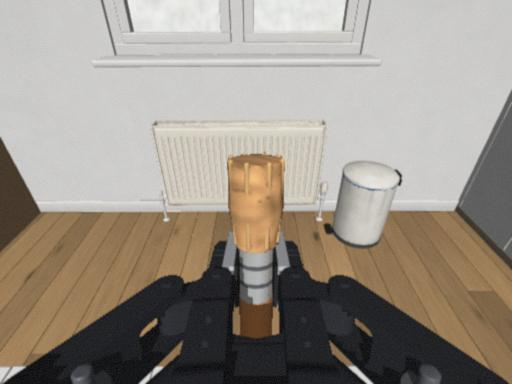

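The bristles are up at wrist px (255,200), and the handle end is predicted and measured at (0.459,0.056,0.157), above the mouth. The crock hasn't moved (rim at 0.4595,0.0305). Inserting along the brush axis.

Request:
apply_moves(
  commands=[
    {"claw": 1, "tx": 0, "ty": -1, "tz": 0, "rx": 0, "ry": 0, "rz": 0},
    {"claw": 1, "tx": 0, "ty": -1.2, "tz": 0, "rx": 0, "ry": 0, "rz": 0},
    {"claw": 1, "tx": 0, "ty": -1.2, "tz": 0, "rx": 0, "ry": 0, "rz": 0},
    {"claw": 1, "tx": 0, "ty": -1.2, "tz": 0, "rx": 0, "ry": 0, "rz": 0},
    {"claw": 1, "tx": 0, "ty": -1.2, "tz": 0, "rx": 0, "ry": 0, "rz": 0},
    {"claw": 1, "tx": 0, "ty": -1.2, "tz": 0, "rx": 0, "ry": 0, "rz": 0},
    {"claw": 1, "tx": 0, "ty": -1, "tz": 0, "rx": 0, "ry": 0, "rz": 0},
    {"claw": 1, "tx": 0, "ty": -1, "tz": 0, "rx": 0, "ry": 0, "rz": 0},
  ],
)

```text
time_s: 26.1
tool_pos: [0.4588, 0.0879, 0.2026]
tool_rot: [1.575, 0.267, 1.572]
ft_force: [0.7, -0.9, -0.5]
gripper_width: 0.0162
```

```bash
python3 t2.py
```

```text
t 26.1 q [-0.453  0.191  1.744  1.14   1.877 -0.49 ] p [0.4588 0.0879 0.2026] w 0.0162 F [ 0.7 -0.9 -0.5]
[[-0.001  0.004  1.   ]
 [ 0.964  0.264  0.   ]
 [-0.264  0.964 -0.004]]
G [0.4588277  0.06987243 0.20753967] pred handle end [0.45830939 0.03207863 0.06962535]
side 41 [0.44965786 0.04193304 0.13909791] [0.45610994 0.04915075 0.15208746] [-0.01099651 -0.0729073  -0.00901485] [-0.0053259  -0.05896652 -0.00251102]
rim 49 [0.45981707 0.03106739]
top 34 [0.45410163 0.04294978 0.14367276] [0.4602836  0.05135961 0.17258338] [-0.01345281 -0.0686979  -0.00464523] [-0.00861788 -0.03860062  0.00158455]
```

View pics/side9c.png

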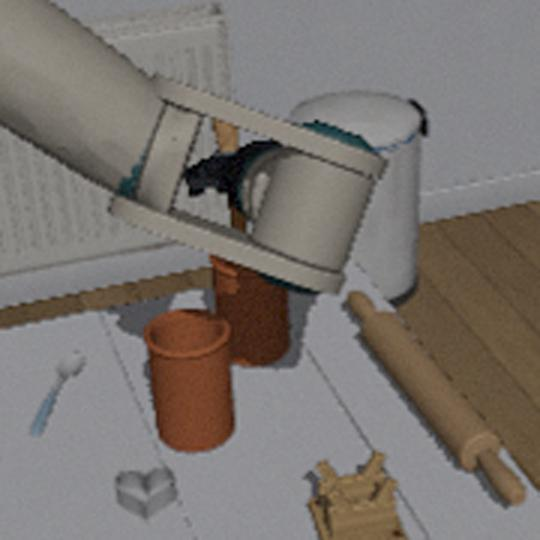

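The handle is 5 cm into the bore and there are no contact forces. Before going deeper, I'll check the wrist's clearance over the empty crock.

```bash
cat > t3.py <<'E'
from kin import *
for n in('side','top'):
    Q=cloud(n,np.load(n+'9.npz')['d']).reshape(-1,3)
    m=(Q[:,0]>.25)&(Q[:,0]<.60)&(Q[:,1]>-.35)&(Q[:,1]<.0)&(Q[:,2]>.125); q=Q[m]
    for a in np.arange(-.35,0,.05):
        k=q[(q[:,1]>=a)&(q[:,1]<a+.05)]
        if len(k): i=k[:,2].argmin(); print(n,round(a,2),len(k),k[i].round(3), 'x<.41:',k[k[:,0]<.41][:,2].min().round(3) if (k[:,0]<.41).any() else None)
s=monitor.read_state(); F=R(s['tool_rot']);T=s['tool_pos']
for dz in (0,.055): 
    q,c=ik(T-F[:,1]*dz,F,s['joint_positions']); p,A=fk(q,PP); w=p-A[:,2]*PP[5]; print('wrist centre',w.round(3)); 
E
python3 t3.py
```

```text
side -0.25 1553 [ 0.466 -0.225  0.217] x<.41: 0.229
side -0.2 2049 [ 0.404 -0.197  0.233] x<.41: 0.233
side -0.15 1649 [ 0.427 -0.108  0.232] x<.41: 0.243
side -0.1 280 [ 0.428 -0.076  0.225] x<.41: 0.355
side -0.05 138 [ 0.412 -0.001  0.215] x<.41: 0.215
top -0.25 873 [ 0.464 -0.23   0.233] x<.41: 0.247
top -0.2 2595 [ 0.405 -0.171  0.25 ] x<.41: 0.25
top -0.15 3099 [ 0.495 -0.101  0.258] x<.41: 0.348
top -0.1 2065 [ 0.493 -0.082  0.239] x<.41: 0.343
top -0.05 890 [ 0.401 -0.011  0.214] x<.41: 0.214
wrist centre [ 0.459 -0.182  0.277]
wrist centre [ 0.459 -0.197  0.224]
```

Clear: the arm's lowest point is about 0.21 now, and about 0.16 at the end of the insertion. Continuing.

Request:
apply_moves(
  commands=[
    {"claw": 1, "tx": 0, "ty": -1, "tz": 0, "rx": 0, "ry": 0, "rz": 0},
    {"claw": 1, "tx": 0, "ty": -1, "tz": 0, "rx": 0, "ry": 0, "rz": 0},
    {"claw": 1, "tx": 0, "ty": -1, "tz": 0, "rx": 0, "ry": 0, "rz": 0},
    {"claw": 1, "tx": 0, "ty": -0.8, "tz": 0, "rx": 0, "ry": 0, "rz": 0},
    {"claw": 1, "tx": 0, "ty": -0.6, "tz": 0, "rx": 0, "ry": 0, "rz": 0},
    {"claw": 1, "tx": 0, "ty": -0.4, "tz": 0, "rx": 0, "ry": 0, "rz": 0},
    {"claw": 1, "tx": 0, "ty": -0.3, "tz": 0, "rx": 0, "ry": 0, "rz": 0},
    {"claw": 1, "tx": 0, "ty": 0, "tz": 0, "rx": 0, "ry": 0, "rz": 0},
  ],
)

```text
time_s: 27.25
tool_pos: [0.4586, 0.0746, 0.1539]
tool_rot: [1.575, 0.267, 1.572]
ft_force: [-0.1, 0.4, -0.1]
gripper_width: 0.0166
```

```bash
python3 t2.py
```

```text
t 27.25 q [-0.477  0.29   1.743  1.101  1.854 -0.592] p [0.4586 0.0746 0.1539] w 0.0166 F [-0.1  0.4 -0.1]
[[-0.001  0.004  1.   ]
 [ 0.964  0.264  0.   ]
 [-0.264  0.964 -0.004]]
G [0.45862051 0.05655789 0.15889003] pred handle end [0.45807693 0.01877141 0.0209738 ]
rim 59 [0.46072016 0.03090489]
top 7 [0.45249167 0.03963375 0.13551961] [0.45750022 0.04133532 0.13877453] [-0.01060432 -0.02701276 -0.00605753] [-0.00936472 -0.02342706 -0.00104389]
rim 64 [0.45886367 0.02952114]
```

View pics/w9.png

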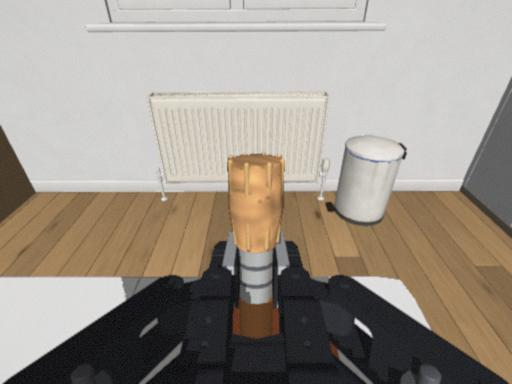

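View pics/side9c.png

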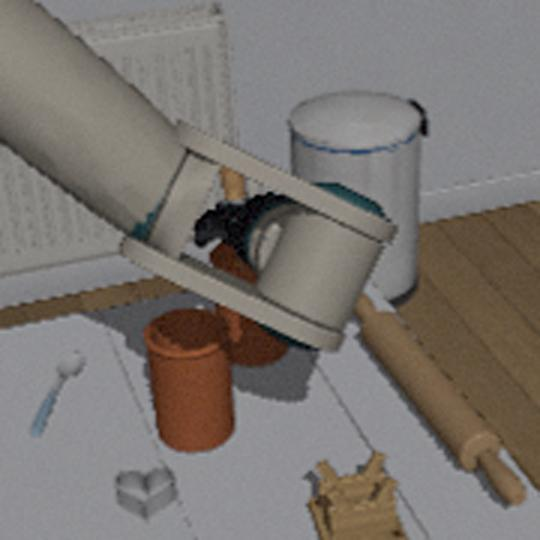

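Request:
apply_moves(
  commands=[
    {"claw": 1, "tx": 0, "ty": -0.3, "tz": 0, "rx": 0, "ry": 0, "rz": 0},
    {"claw": 1, "tx": 0, "ty": -0.3, "tz": 0, "rx": 0, "ry": 0, "rz": 0},
    {"claw": 1, "tx": 0, "ty": -0.2, "tz": 0, "rx": 0, "ry": 0, "rz": 0},
    {"claw": 1, "tx": 0, "ty": 0, "tz": 0, "rx": 0, "ry": 0, "rz": 0},
    {"claw": 1, "tx": 0, "ty": 0, "tz": 0, "rx": 0, "ry": 0, "rz": 0},
    {"claw": 1, "tx": 0, "ty": 0, "tz": 0, "rx": 0, "ry": 0, "rz": 0},
    {"claw": 1, "tx": 0, "ty": 0, "tz": 0, "rx": 0, "ry": 0, "rz": 0},
    {"claw": 1, "tx": 0, "ty": 0, "tz": 0, "rx": 0, "ry": 0, "rz": 0},
  ],
)

```text
time_s: 28.4
tool_pos: [0.4586, 0.0725, 0.1463]
tool_rot: [1.575, 0.268, 1.572]
ft_force: [0.1, 0.1, -0.4]
gripper_width: 0.0156
```

Request:
apply_moves(
  commands=[
    {"claw": 0, "tx": 0, "ty": 0, "tz": 0, "rx": 0, "ry": 0, "rz": 0},
    {"claw": 0, "tx": 0, "ty": 0, "tz": 0, "rx": 0, "ry": 0, "rz": 0},
    {"claw": 0, "tx": 0, "ty": 0, "tz": 0, "rx": 0, "ry": 0, "rz": 0},
    {"claw": 0, "tx": 0, "ty": 0, "tz": 0, "rx": 0, "ry": 0, "rz": 0},
    {"claw": 0, "tx": 0, "ty": 0, "tz": 0, "rx": 0, "ry": 0, "rz": 0},
    {"claw": 0, "tx": 0, "ty": 0, "tz": 0, "rx": 0, "ry": 0, "rz": 0},
    {"claw": 0, "tx": 0, "ty": 0, "tz": 0, "rx": 0, "ry": 0, "rz": 0},
    {"claw": 0, "tx": 0, "ty": 0, "tz": 0, "rx": 0, "ry": 0, "rz": 0},
  ],
)

```text
time_s: 29.4
tool_pos: [0.4586, 0.0725, 0.1463]
tool_rot: [1.575, 0.267, 1.572]
ft_force: [-0.6, -0.2, -0.4]
gripper_width: 0.0857
```

```bash
python3 t2.py
```

```text
t 29.4 q [-0.481  0.307  1.741  1.095  1.85  -0.608] p [0.4586 0.0725 0.1463] w 0.0857 F [-0.6 -0.2 -0.4]
[[-0.001  0.004  1.   ]
 [ 0.964  0.264  0.   ]
 [-0.264  0.964 -0.004]]
G [0.45859079 0.05443861 0.15121602] pred handle end [0.45805554 0.01664143 0.01330269]
rim 46 [0.45960651 0.03113717]
rim 152 [0.45929868 0.02892457]
```

View pics/w9.png

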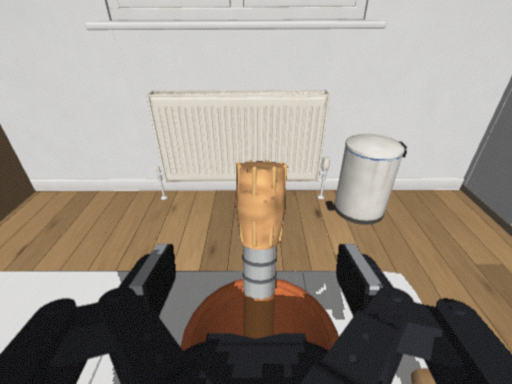

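Released. The brush stands in the crock with the bristles up at (260,205), leaning away from the gripper, and both fingers are clear of it. Backing straight out.

Request:
apply_moves(
  commands=[
    {"claw": 0, "tx": -0.8, "ty": 0, "tz": 0, "rx": 0, "ry": 0, "rz": 0},
    {"claw": 0, "tx": -1.2, "ty": 0, "tz": 0, "rx": 0, "ry": 0, "rz": 0},
    {"claw": 0, "tx": -1.5, "ty": 0, "tz": 0, "rx": 0, "ry": 0, "rz": 0},
    {"claw": 0, "tx": -1.5, "ty": 0, "tz": 0, "rx": 0, "ry": 0, "rz": 0},
    {"claw": 0, "tx": -2, "ty": 0, "tz": 0, "rx": 0, "ry": 0, "rz": 0},
    {"claw": 0, "tx": -2, "ty": 0.5, "tz": 0, "rx": 0, "ry": 0, "rz": 0},
    {"claw": 0, "tx": -2, "ty": 1, "tz": 0, "rx": 0, "ry": 0, "rz": 0},
    {"claw": 0, "tx": -2, "ty": 2, "tz": 0, "rx": 0, "ry": 0, "rz": 0},
  ],
)

```text
time_s: 30.55
tool_pos: [0.4587, -0.0448, 0.2153]
tool_rot: [1.576, 0.267, 1.572]
ft_force: [0.2, -0.2, 0.6]
gripper_width: 0.0855
```

Request:
apply_moves(
  commands=[
    {"claw": 0, "tx": -2, "ty": 2.5, "tz": 0, "rx": 0, "ry": 0, "rz": 0},
    {"claw": 0, "tx": -2, "ty": 2.5, "tz": 0, "rx": 0, "ry": 0, "rz": -0.05},
    {"claw": 0, "tx": -2, "ty": 2.5, "tz": 0, "rx": 0, "ry": 0, "rz": -0.1},
    {"claw": 0, "tx": -2, "ty": 2, "tz": 0, "rx": 0, "ry": 0, "rz": -0.1},
    {"claw": 0, "tx": -2, "ty": 1, "tz": 0, "rx": 0, "ry": 0, "rz": -0.1},
    {"claw": 0, "tx": 0, "ty": 0, "tz": 0, "rx": 0, "ry": 0, "rz": 0},
    {"claw": 0, "tx": 0, "ty": 0, "tz": 0, "rx": 0, "ry": 0, "rz": 0},
    {"claw": 0, "tx": 0, "ty": 0, "tz": 0, "rx": 0, "ry": 0, "rz": 0},
  ],
)

```text
time_s: 31.55
tool_pos: [0.4592, -0.1027, 0.3469]
tool_rot: [1.579, 0.615, 1.576]
ft_force: [0.3, -0.4, -0.1]
gripper_width: 0.0852
```

```bash
cat > t4.py <<'E'
from kin import *
log()
for n in ('side','top'):
    p,W,_=shot(n,n+'10'); crop(p,n+'10c',*((130,330,90,270,3) if n=='side' else (100,400,130,280,2)))
    for t in ('brush_tip','spice_jar','enamel_mug'): print(n,t,[(np.round(r['point'],3).tolist(),round(r['confidence'],2)) for r in nets.look_for(n,t)[:2]])
    Q=W.reshape(-1,3); q=Q[(np.hypot(Q[:,0]-.46,Q[:,1]-.03)<.06)&(Q[:,2]>.112)&(Q[:,2]<.127)]
    r=least_squares(lambda a:np.hypot(q[:,0]-a[0],q[:,1]-a[1])-.037,(.46,.03),loss='soft_l1',f_scale=.003); print('rim',len(q),r.x)
    q=Q[(np.hypot(Q[:,0]-.46,Q[:,1]-.04)<.08)&(Q[:,2]>.13)&(Q[:,2]<.23)]; print('brush',len(q),q.max(0),q.mean(0))
E
python3 t4.py
```

```text
t 31.55 q [-0.69   0.173  1.277  0.889  2.2   -0.329] p [ 0.4592 -0.1027  0.3469] w 0.0852 F [ 0.3 -0.4 -0.1]
[[-0.004  0.005  1.   ]
 [ 0.817  0.577  0.   ]
 [-0.577  0.817 -0.007]]
side brush_tip [([0.459, 0.058, 0.155], 0.57)]
side spice_jar [([0.396, -0.576, 0.076], 0.64)]
side enamel_mug [([0.562, -0.502, 0.048], 0.72)]
rim 169 [0.46068522 0.02945183]
brush 167 [0.47444578 0.08831901 0.19717705] [0.45908817 0.06472763 0.16740069]
top brush_tip [([0.454, 0.055, 0.149], 0.64)]
top spice_jar [([0.405, -0.551, 0.104], 0.76)]
top enamel_mug [([0.578, -0.534, 0.021], 0.84), ([0.46, 0.061, 0.145], 0.6)]
rim 243 [0.45936833 0.02964146]
brush 202 [0.47269725 0.09041484 0.19919254] [0.45848057 0.06773018 0.17623515]
```

View pics/side10c.png

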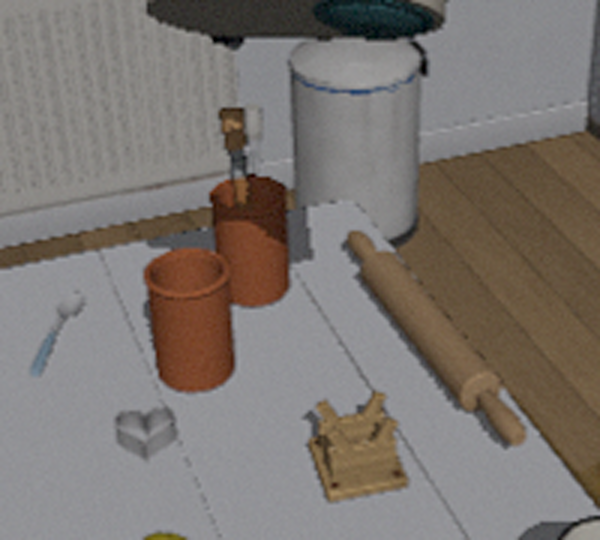

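View pics/top10.png

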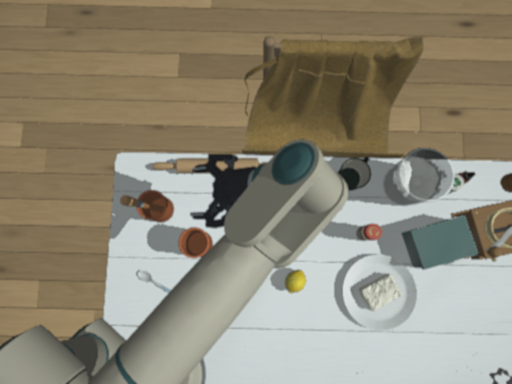

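The side view shows the brush in the crock with bristles up (crop px (233,125)), the ferrule at (238,165) and the handle inside. The top view shows the crock at (155,206), the jar at (371,232) and the mug at (353,172), all where they started and upright. The gripper is clear of everything, so I'm handing in.

```bash
python3 -c "
from rig import ticket
print(ticket.sign_off())"
```

```text
the job is handed in; nothing more can be done
None
```

The brush is now handle-down in the same crock with its bristles standing up in the air. The job was handed in at about 32 s of the 72 s allowed.

**How it was done:**
- I took the brush by its handle from the crock farthest from the base and lifted it fully clear.
- I turned it and laid it on the notched rest, then gripped it again at the ferrule.
- I lowered it handle-first into the crock, let go, and backed the gripper out.

**Last checks:**
- **Brush:** it leans towards +y, with its highest point at about 0.198 m. That fits a 200 mm brush standing on the crock floor.
- **Crock:** the rim centre measured (0.459–0.461, 0.029–0.030), against (0.459–0.460, 0.029) at the start, so it has not moved beyond measuring error.
- **Jar and mug:** both were upright and in their starting places.
- **Forces:** the wrist force never read more than about 4 N after any move, and the robot was touching nothing at the end.

**One disagreement:** the network's `brush_tip` points came out at 0.15–0.155 m, lower than the true tip. The depth data and the pictures both show the bristles up, so I went by those.

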